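# Mount a carving on the tilted carving stand

## Task

Mount the little carved bark house on the tilted carving stand: with its door facing down the slope, slide its metal plate sideways under the aluminium lips until it is fully home against the closed end of the pocket, and then swing the latch by its black handle all the way across behind the plate and let go. Leave the owl and the tools on the bench undisturbed.

Things in the scene. Friction and masses are not known exactly. Their poses are not given: they have to be found in the camera images.
- house: Carved brown bark house with a dark gable roof, upright on a flat metal plate 80 (x) by 90 (y) by 8 mm, 0.17 to 0.34 kg, on the 3 mm cork mat. Origin: centre of the plate's underside; x to the back of the house (door on the -x side), z up. Grip the flat walls: a centred block 50 (x) by 46 (y) mm, 8 to 54 mm above the origin; the roof above is narrower (solid 40 by 30 mm), top at 72 mm.
- house_door (a point): Middle of the door wall, on the house's -x face: 25 mm from its centre, 28 mm above the plate's underside. Axes as house.
- stand: Fixed green and black steel base of the carving stand, carrying a sloping plywood board whose surface at the seat is 85 mm above the bench. Origin on the bench under the seat; x level, towards the board's high edge, z up.
- seat (a point): Where the plate's underside centre lies, on the board's surface, when the house is fully home, its axes then along these: x up the slope (30 deg), y level along the board to the left, z square out of the board, 30 deg from vertical, leaning to the low edge, which faces the robot side. Board: x -60 to 75, y -135 to 65 mm. Friction on it about 0.5 to 0.7: a free plate may creep down the slope.
- head: The board with its aluminium pocket; origin and axes as seat. Inner faces: low rail x = -42, high rail x = +42, end stop y = +45 mm (outer: -56, 56, 59). Lips 5 mm thick reach 8 mm inwards from all three, underside 10.5, top 15.5 mm above the board; the long ones run y = -30 to 45 mm. The mouth is open to -y; the plate enters along +y with 2 mm play either side, 2.5 mm above.
- landing (a point): Point on the board 85 mm from the seat along -y, before the pocket's mouth: there the plate can lie flat, wholly outside the lips. Axes as seat. Along the landing's low side runs a ledge 5 mm high (inner face x = -42 mm, in line with the low rail).
- latch (a joint): Swing latch, a flat steel bar 16 mm wide turning in the plane of the board. 0: bar points along -y of the seat, above the landing, clear of the plate; starts open at -0.5 to 0. Grows as the handle swings down the slope, then towards the pocket, to its stop at 1.57: bar points down the slope across the mouth, 2.5 mm behind a plate that is home. Stays where left; takes about 2 N at the handle.
- latch_handle (a point): On the latch's upright black handle, a round post 16 mm thick, square to the board, 55 mm from the pivot; it stands from 9 to 49 mm above the board, this point is at 35 mm. The bar under it lies 1 to 9 mm above the board. z along the post, out of the board; y from handle to pivot.
- latch_pivot (a point): Point on the latch's turning axis (square to the board), 35 mm above the board, at x = +56, y = -55.5 mm of the seat. Axes as seat.
- owl: Bystander: pale round carved owl, 80 mm high, 50 mm thick, on the same kind of metal plate, on the mat; it and the house may lie on either place. Origin: centre of the plate's underside, z up.
- gouge: Bystander: carving gouge with a pale wooden handle, 190 mm long along its x, 26 mm high, on the bench behind the stand. Origin on the bench under the front end of the handle (95 mm of handle to -x).
- riffler: Bystander: thin riffler file with a black handle, 175 mm long along its x, 12 mm high, on the mat between the carvings and the stand. Origin under the front end of the handle (95 mm of handle to -x).
- parting_tool: Bystander: carving tool with a brown wooden handle, 185 mm long along its x, 24 mm high, on the bench left of the robot. Origin under the front end of the handle.
- mallet: Bystander: round wooden carver's mallet standing on its head, 80 mm in diameter, 217 mm high, left of the stand. Origin: centre of its underside.
- oilstone: Bystander: grey sharpening stone 60 by 150 by 25 mm on the bench behind the mat. Origin: centre of its underside.
- bark: Bystander: rough chip of bark 60 by 36 by 22 mm on the bench between the robot and the stand. Origin: centre of its underside.
Not all that is in view belongs to the job. Leave any red look-alike of the house alone.

How it is judged (in metres and radians):
On the way:
1. the house's plate is fully home in the pocket, door down the slope, while the latch is still open (under 0.5 rad) (x of house in the frame of seat between -0.006 and 0.006 m and y of house in the frame of seat between -0.0045 and 0.004 m and z of house in the frame of seat between -0.003 and 0.005 m and angle between the z axis of house and the z axis of seat, either way round below 0.06 rad and angle between the x axis of house and the x axis of seat, either way round below 0.08 rad and x of house_door in the frame of seat below -0.01 m and value of joint latch below 0.5 rad), for 0.2 s.
At the end, for the whole second after the job is handed in: House at rest in the pocket, door down the slope: plate centre within 6 mm of the seat across the pocket, 4 mm along it, flat on the board (-3 to +5 mm, 0.06 rad; yaw 0.08 rad); latch closed (over 1.45 rad); bystanders within 30 mm of where they were (x of house in the frame of seat between -0.006 and 0.006 m and y of house in the frame of seat between -0.0045 and 0.004 m and z of house in the frame of seat between -0.003 and 0.005 m and angle between the z axis of house and the z axis of seat, either way round below 0.06 rad and angle between the x axis of house and the x axis of seat, either way round below 0.08 rad and x of house_door in the frame of seat below -0.01 m and value of joint latch above 1.45 rad and linear speed of house below 0.01 m/s); the robot touches nothing.
It fails at once if the owl, a tool, the stone or the bark chip is shoved more than 30 mm (distance of any of owl, gouge, riffler, parting_tool, mallet, oilstone, bark from where it was at the start of the episode above 0.03 m).
It fails at once if the owl or the mallet is tipped over (angle between any of owl, mallet's own z axis and vertical above 0.5 rad).
It also fails if it takes over 58 s, if anything falls off the work surface, if the arm or the gripper's body presses on something with over 40 N, if the wrist force passes 120 N, or if a joint passes its speed limit or range.

## Robot

A 6-joint arm with a two-finger parallel gripper is mounted at the origin on the work surface. World frame = base frame: x ahead of the robot, y to its left, z up, the work surface at z = 0. Lengths are in mm, angles in rad, forces in N, time in s.
With the tool pointing down it reaches from about 275 to 1000 mm from the base axis. Payload 8.4 kg.
Tool frame: the origin (TCP) lies midway between the tips of the shut fingers; the grasp point (between the pads) lies 19 mm behind it; z points along the fingers, y is the line along which they close (so a half turn about z gives the same grasp; the last joint's range is limited). The gripper opens to 85 mm and grips with 20 to 120 N. Pads are 22 mm wide; open, the fingers measure 114 mm over their backs; the gripper's body (76 mm by 85 mm) begins 54 mm behind the grasp point. The pads swing forward as they close: fully open they stand 13 mm farther back than shut.
Start: joints at [-1.105, 0.353, 1.633, -0, 1.155, -0.002], TCP at [281.826, -557.855, 231.281] pointing down, gripper open.
Joint ranges: [-2.63, 2.63], [-0.92, 2.1], [0.06, 2.66], [-1.3, 4.44], [0, 2.69], [-3.02, 3.02]. Speed limits (rad/s): [2.22, 2.22, 2.79, 3.14, 3.14, 3.14].

## Interface

Orientations are given as [roll, pitch, yaw] about the fixed x, y, z axes, in that order (R = Rz(yaw) Ry(pitch) Rx(roll)).
In Python, from rig import r gives the robot as it stands.
- The arm moves only by the tool servo_tool, never from a script. Its argument "deltas" is a list of rows, each an object of numbers: "x", "y", "z": the shift along the world's x, y, z in mm; "rx", "ry", "rz": the turn, a rotation vector about the world's x, y, z in rad; "gripper": the gripper's target within -1 to 1 (fully open at 1, half-way at 0, shut at -1). A call has 1 to 10 rows; each row is the pose to reach, as a shift and turn from the pose commanded when the call began; what a row does not reach only later rows make up. A row lasts 1/10 s, in which the tool goes at most 50 mm and 8.59 degrees, less where a joint would pass 70% of its speed; a pose out of reach is approached as far as the arm can. A call with a gripper value outside its range is refused whole. The fingers move at their own pace and stop on an object; "newtons" is the grip in N (left out, the last holds). Time passes only in rows, so rows that repeat a pose let the fingers close. It gives the time, the measured TCP pose, the force, the opening and the grip force at its end, in the units of the state.
- r.sense(): the state, without advancing time (a new reading comes with each control period).
- r.grab_frame(name): name is "scene" or "side" or "wrist"; returns the picture (480x640x3 uint8, blue, green, red); there is no depth.
- r.camera_params(name): a dict with "mtx" (3x3 intrinsics, pixels), "eye" and "orientation" of the camera in the world. Camera axes: x right, y down, z forward; pixel columns grow to the right and rows downward; lengths in mm; the calibration is good to about 2 mm. A picture is of the moment at which its call begins: read the wrist's pose just before it. camera_params takes no time and is no camera call; for the wrist camera it gives the pose at the moment of the call.
- r.sign_off(): hands the job in; it is judged then, once.
Trained networks look in the newest picture that a camera, given by its name, has taken for a name from the list of things; names that differ only in an ending like _2 or _b are one class to them, and where a whole thing is asked for, a point or a joint stands for the part that bears it (a point fixed in the world has none). Each returns a list of dicts, best first, with "conf" (0 to 1); they miss things now and then, are a little off and sometimes report something else, mostly with a low value. They report only what shows in the picture. A call takes as long as a camera call. They do not tell look-alikes from the thing itself.
- r.recognise(name, camera): "box" ([left, top, width, height] in pixels, round what is visible of it).
The state is a dict: "clock": time; "qpos": joint angles; "qvel": joint speeds; "joint_efforts": joint torques, N m; "eef_pos": TCP position; "tcp_rot": TCP orientation; "contact_force": force on the tool from outside, world axes, zero at the start; "wrist_torque": the same for the moment, N m; "opening": opening from 0.0 (shut) to 1.0 (fully open); "grasp_force": force on a finger pad.
Only numpy, scipy, OpenCV 4.12 (cv2) and the standard library are available. Lean on these libraries where they do the work, as an engineer would, in place of code of your own. Each camera call takes 0.05 s, during which the arm holds its last target. There are 200 camera calls.

## Working session

There is one attempt and no reset: what is moved stays moved. The work goes in short steps, Python scripts to look and compute and a tool call to move; the robot and the scene stay as the last step left them, time stands still between calls to the robot, and variables do not carry over. Pictures are saved under pics/ and viewed, at most 10 in all, crops included, and the job is handed in when it is done.

Besides the shell and the picture viewer there is one more tool, called after ">>>" by a JSON object that holds its "method" and its "body", one argument or row to a line. servo_tool: Moves the arm, as the interface text tells. Its arguments: {"type":"object","properties":{"deltas":{"type":"array","items":{"type":"object","properties":{"x":{"type":"number"},"y":{"type":"number"},"z":{"type":"number"},"rx":{"type":"number"},"ry":{"type":"number"},"rz":{"type":"number"},"gripper":{"type":"number"}}}},"newtons":{"type":"number"}},"required":["deltas"]}

```bash
ls; mkdir -p pics
cat > h.py <<'E'
import numpy as np, cv2
from rig import r
E
python3 - <<'E'
from h import *
s=r.sense(); print({k:np.round(v,3).tolist() for k,v in s.items()})
for n in("scene","side"):
    cv2.imwrite(f"pics/{n}0.png",r.grab_frame(n))
    p=r.camera_params(n); print(n,p)
    for t in("house","owl","stand","latch_handle","mallet","riffler"):
        print(t,[(d["box"],round(d["conf"],2)) for d in r.recognise(t,n)][:3])
E
```

```text
pics
{'clock': 0.0, 'qpos': [-1.105, 0.354, 1.634, 0.0, 1.155, -0.002], 'qvel': [-0.0, 0.001, -0.0, -0.001, -0.001, -0.001], 'joint_efforts': [0.001, -60.525, -34.207, -0.0, 0.009, -0.0], 'eef_pos': [281.624, -557.444, 230.566], 'tcp_rot': [-3.14, -0.0, 0.468], 'contact_force': [0.033, 0.291, -0.276], 'wrist_torque': [-0.067, -0.046, 0.007], 'grasp_force': 0.0, 'opening': 0.996}
scene {'mtx': array([[529.64674608,   0.        , 318.41537415],
       [  0.        , 529.64674608, 239.33836791],
       [  0.        ,   0.        ,   1.        ]]), 'eye': array([ 987.17594529,  381.23534293, 1218.33998471]), 'orientation': array([-2.62728782, -0.01471946,  2.36667452])}
house [([217.9, 120.6, 30.4, 34.0], 0.76), ([269.7, 94.2, 25.9, 30.4], 0.67), ([230.7, 221.9, 43.0, 39.7], 0.66)]
owl [([260.0, 178.5, 43.6, 33.2], 0.7), ([309.9, 283.5, 25.8, 31.2], 0.28)]
stand [([296.7, 273.0, 101.3, 92.2], 0.88)]
latch_handle [([309.2, 286.0, 27.2, 27.6], 0.73)]
mallet [([405.0, 389.5, 38.2, 44.1], 0.63), ([298.5, 270.9, 98.5, 80.6], 0.6)]
riffler [([285.4, 223.9, 41.7, 43.5], 0.6)]
side {'mtx': array([[605.85578991,   0.        , 306.45458598],
       [  0.        , 605.85578991, 235.73241523],
       [  0.        ,   0.        ,   1.        ]]), 'eye': array([ -327.37941002, -1094.23576657,  1350.42120662]), 'orientation': array([-2.32952043,  0.01824823, -0.70765643])}
house [([319.4, 376.2, 37.2, 40.2], 0.93), ([375.8, 342.1, 39.8, 35.4], 0.63), ([318.8, 278.1, 35.6, 32.9], 0.32)]
owl [([316.2, 279.1, 37.6, 31.2], 0.83)]
stand [([258.3, 202.6, 34.9, 33.9], 0.7), ([193.8, 199.9, 26.0, 12.1], 0.6)]
latch_handle []
mallet []
riffler [([295.8, 257.5, 26.3, 17.4], 0.68)]
```

View pics/scene0.png

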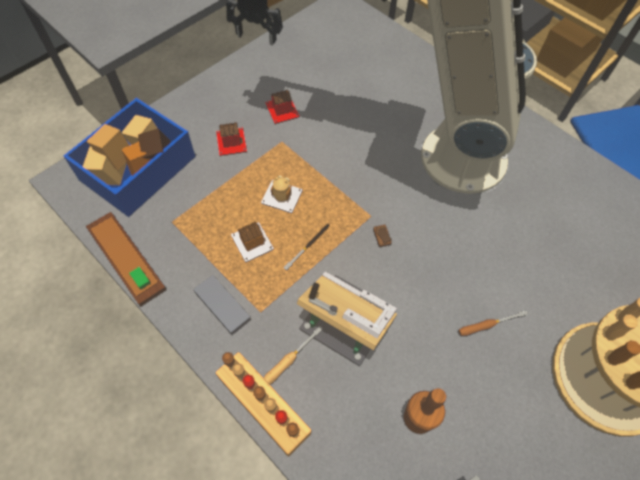

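View pics/side0.png

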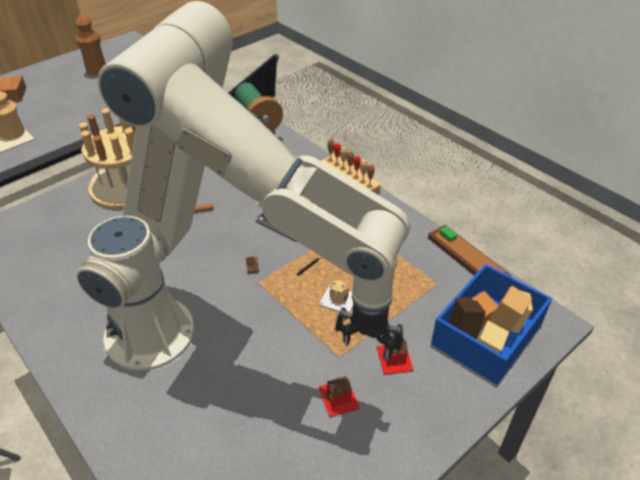

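The scene view shows the house on its white plate at about (251,238), the owl at (283,190), the stand at (347,310) with the latch handle at (315,290), and two red look-alikes at (231,137) and (282,105). In the side view the arm hides the house.

```bash
cat >> h.py <<'E'
from scipy.spatial.transform import Rotation as R
def cam(n):
    p=r.camera_params(n); return np.array(p["mtx"]),np.array(p["eye"]),R.from_euler("xyz",p["orientation"]).as_matrix()
def plane(c,uv,z=None,p0=None,n=None):
    K,e,M=c; d=M@np.linalg.inv(K)@np.array([uv[0],uv[1],1.0])
    if n is None: p0,n=np.array([0,0,z]),np.array([0,0,1.])
    return e+d*((p0-e)@n)/(d@n)
def proj(c,P):
    K,e,M=c; q=(np.atleast_2d(P)-e)@M@K.T; return q[:,:2]/q[:,2:]
E
python3 - <<'E'
from h import *
c=cam("scene")
for n,uv,z in[("base",(470,150),0),("houseplate",(252,241),11),("owl",(282,196),11),("houseroof",(250,235),70),("redA",(231,142),5),("redB",(283,110),5),("stand",(347,310),90),("handle",(314,291),120),("bark",(382,236),10),("rif1",(328,226),8),("rif2",(286,268),8),("stone",(221,303),25),("mallet",(425,410),20),("gougeback",(270,380),10)
 ,("board1",(325,274),90),("board2",(396,310),90),("board3",(370,348),90),("board4",(299,301),90)]:
    print(n,plane(c,uv,z).round())
w=cam("wrist");s=r.sense();T=R.from_euler("xyz",s["tcp_rot"]).as_matrix()
print(w[0],(T.T@(w[1]-s["eef_pos"])).round(1),(T.T@w[2]).round(3))
E
```

```text
base [-39.  -5.   0.]
houseplate [ 625. -210.   11.]
owl [ 474. -261.   11.]
houseroof [ 635. -198.   70.]
redA [ 450. -508.    5.]
redB [ 256. -495.    5.]
stand [612. 115.  90.]
handle [642.  38. 120.]
bark [369.  15.  10.]
rif1 [ 449. -106.    8.]
rif2 [614. -92.   8.]
stone [ 796. -125.   25.]
mallet [634. 382.  20.]
gougeback [833.  92.  10.]
board1 [584.  15.  90.]
board2 [531. 192.  90.]
board3 [639. 212.  90.]
board4 [675.  23.  90.]
[[364.4563582    0.         323.25749551]
 [  0.         364.4563582  235.21444874]
 [  0.           0.           1.        ]] [  82.7    0.6 -142.4] [[ 0.    -0.948 -0.317]
 [ 1.     0.     0.   ]
 [ 0.    -0.317  0.948]]
```

>>> {"method": "servo_tool", "body": {
  "deltas": [
    {"x":32,"y":38,"z":8},
    {"x":64,"y":76,"z":15},
    {"x":96,"y":114,"z":23},
    {"x":128,"y":152,"z":31},
    {"x":160,"y":190,"z":39},
    {"x":192,"y":228,"z":46},
    {"x":224,"y":266,"z":52},
    {"x":256,"y":304,"z":60},
    {"x":278,"y":330,"z":60},
    {"x":278,"y":330,"z":60}
  ]
}}

```text
invalid input
```

Run:
```python
from h import *
s=r.sense(); print(s["clock"],s["eef_pos"],s["tcp_rot"],s["qpos"])
c=cam("wrist"); im=r.grab_frame("wrist"); cv2.imwrite("pics/w1.png",im); np.savez("w1.npz",K=c[0],e=c[1],M=c[2])
for t in("house","house_door","owl","riffler"):
    for d in r.recognise(t,"wrist")[:3]:
        b=d["box"];print(t,np.round(b),round(d["conf"],2),plane(c,(b[0]+b[2]/2,b[1]+b[3]/2),30).round())
```

```text
0.7 [ 281.83895838 -557.86728633  231.29168957] [ 3.14154947e+00 -5.76986915e-06  4.67791567e-01] [-1.10539423e+00  3.52989732e-01  1.63338996e+00  6.41958784e-06
  1.15516979e+00 -2.39206561e-03]
house [204. 132. 118. 118.] 0.91 [ 267. -502.   30.]
house [307.   0. 120.  79.] 0.61 [ 425. -527.   30.]
house_door [202. 135. 116. 113.] 0.72 [ 266. -499.   30.]
house_door [305.   0. 120.  80.] 0.65 [ 424. -526.   30.]
```

View pics/w1.png

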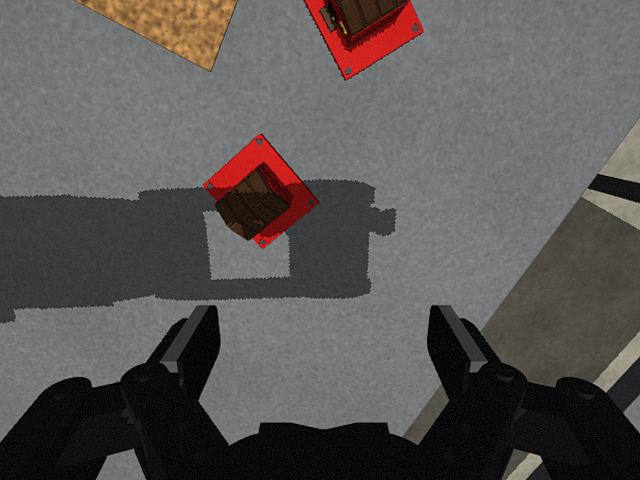

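This is the wrist view at the start pose, because the move was refused. It shows a red look-alike at (262,190), which I'll ignore. I'll retry the move with every field filled in.

>>> {"method": "servo_tool", "body": {
  "deltas": [
    {"x":32,"y":38,"z":8,"rx":0,"ry":0,"rz":0,"gripper":1},
    {"x":64,"y":76,"z":15,"rx":0,"ry":0,"rz":0,"gripper":1},
    {"x":96,"y":114,"z":23,"rx":0,"ry":0,"rz":0,"gripper":1},
    {"x":128,"y":152,"z":31,"rx":0,"ry":0,"rz":0,"gripper":1},
    {"x":160,"y":190,"z":39,"rx":0,"ry":0,"rz":0,"gripper":1},
    {"x":192,"y":228,"z":46,"rx":0,"ry":0,"rz":0,"gripper":1},
    {"x":224,"y":266,"z":52,"rx":0,"ry":0,"rz":0,"gripper":1},
    {"x":256,"y":304,"z":60,"rx":0,"ry":0,"rz":0,"gripper":1},
    {"x":278,"y":330,"z":60,"rx":0,"ry":0,"rz":0,"gripper":1},
    {"x":278,"y":330,"z":60,"rx":0,"ry":0,"rz":0,"gripper":1}
  ],
  "newtons": 40
}}

```text
clock: 1.95
eef_pos: [562.5, -224.5, 291.5]
tcp_rot: [3.142, -0.002, 0.472]
contact_force: [-0.5, -0.6, -0.2]
opening: 0.999
grasp_force: 0.0
```

```bash
cat > look.py <<'E'
import sys
from h import *
n=sys.argv[1]
s=r.sense(); print(s["clock"],s["eef_pos"].round(1),s["tcp_rot"].round(3),s["qpos"].round(3))
c=cam("wrist"); im=r.grab_frame("wrist"); cv2.imwrite(f"pics/{n}.png",im); np.savez(n+".npz",K=c[0],e=c[1],M=c[2])
for t in sys.argv[2:]:
    for d in r.recognise(t,"wrist")[:3]:
        b=d["box"];print(t,np.round(b),round(d["conf"],2),plane(c,(b[0]+b[2]/2,b[1]+b[3]/2),30).round())
E
python3 look.py w2 house house_door owl riffler
```

```text
1.95 [ 562.5 -224.5  291.5] [ 3.142e+00 -2.000e-03  4.720e-01] [-3.830e-01  2.720e-01  1.610e+00  1.000e-03  1.259e+00  7.160e-01]
house [474. 315.  33.  50.] 0.75 [ 488. -507.   30.]
house [378. 411.  48.  35.] 0.66 [ 310. -479.   30.]
house [287.  75. 106. 108.] 0.62 [ 631. -211.   30.]
house_door [286.  74. 107. 111.] 0.73 [ 630. -210.   30.]
house_door [382. 411.  41.  36.] 0.62 [ 309. -480.   30.]
owl [280. 233.  76.  70.] 0.96 [ 477. -262.   30.]
owl [ 50. 214.  61.  55.] 0.68 [381.   2.  30.]
riffler [192.  86.  50. 146.] 0.72 [ 542. -105.   30.]
```

View pics/w2.png

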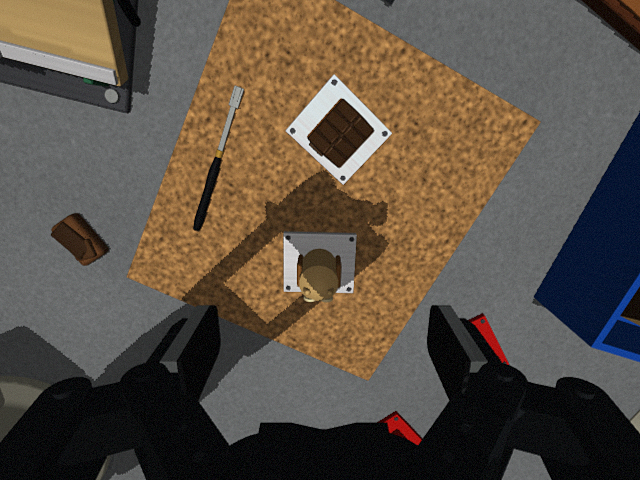

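The view shows the house plate with corners near (335,75), (391,133), (343,185) and (286,130), the owl at (319,265) and the riffler at (218,155). I'll fit the plate and zoom in to find the door side.

```bash
cat >> h.py <<'E'
def load(n):
    z=np.load(n+".npz"); return (z["K"],z["e"],z["M"]),cv2.imread(f"pics/{n}.png")
def fitplate(n,box,z=11):
    c,im=load(n); x,y,w,h=map(int,box); g=im[y:y+h,x:x+w].astype(int)
    m=((g.min(2)>150)&(g.max(2)-g.min(2)<40)).astype(np.uint8)
    pts=np.argwhere(m)[:,::-1]+[x,y]; hull=cv2.convexHull(pts.astype(np.float32))[:,0]
    W=np.array([plane(c,p,z)[:2] for p in hull],np.float32)
    return cv2.minAreaRect(W),cv2.boxPoints(cv2.minAreaRect(W))
E
python3 - <<'E'
from h import *
print(fitplate("w2",(275,65,130,130)))
c,im=load("w2"); cv2.imwrite("pics/w2c.png",cv2.resize(im[65:195,275:405],None,fx=4.5,fy=4.5,interpolation=cv2.INTER_CUBIC))
print(proj(c,[[631,-211,60],[681,-211,60],[631,-161,60]]))
E
```

```text
(((627.5202026367188, -211.0738525390625), (89.460205078125, 79.25545501708984), 74.2180404663086), array([[ 577.2207 , -243.33995],
       [ 653.4885 , -264.89563],
       [ 677.8197 , -178.80775],
       [ 601.5519 , -157.25208]], dtype=float32))
[[341.96410471 130.48807297]
 [366.6764554   81.6834378 ]
 [296.31345611 106.07207251]]
```

View pics/w2c.png

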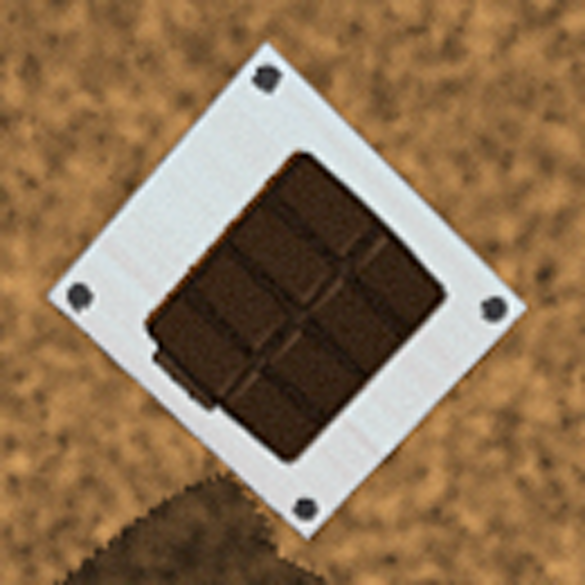

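Fit gives 89.5 x 79.3 mm, which matches the plate, with centre (627.5, -211.1) and house axis x at ±(-15.8°). A step sticks out on the lower-left side of the crop (world -x), probably the door. I'll check that in the side view and look at the stand next.

>>> {"method": "servo_tool", "body": {
  "deltas": [
    {"x":-3,"y":45,"z":6,"rx":0,"ry":0,"rz":0,"gripper":1},
    {"x":-6,"y":90,"z":12,"rx":0,"ry":0,"rz":0,"gripper":1},
    {"x":-9,"y":135,"z":18,"rx":0,"ry":0,"rz":0,"gripper":1},
    {"x":-12,"y":180,"z":24,"rx":0,"ry":0,"rz":0,"gripper":1},
    {"x":-15,"y":225,"z":30,"rx":0,"ry":0,"rz":0,"gripper":1},
    {"x":-20,"y":270,"z":36,"rx":0,"ry":0,"rz":0,"gripper":1},
    {"x":-22,"y":295,"z":40,"rx":0,"ry":0,"rz":0,"gripper":1},
    {"x":-22,"y":295,"z":40,"rx":0,"ry":0,"rz":0,"gripper":1},
    {"x":-22,"y":295,"z":40,"rx":0,"ry":0,"rz":0,"gripper":1}
  ]
}}

```text
clock: 3.1
eef_pos: [537.7, 66.3, 331.3]
tcp_rot: [3.141, 0.0, 0.468]
contact_force: [-0.1, -0.1, -0.7]
opening: 0.997
grasp_force: 0.0
```

```bash
python3 look.py w3 stand latch_handle latch
python3 - <<'E'
from h import *
W=cv2.imread("pics/w3.png"); out=np.zeros((480,800,3),np.uint8); out[:,:640]=W
y=0
for n in("side","scene"):
    im=r.grab_frame(n); cv2.imwrite(f"pics/{n}1.png",im); c=cam(n); u,v=proj(c,[[627,-211,35]])[0].astype(int)
    a=im[v-27:v+27,u-27:u+27]; out[y:y+160,640:]=cv2.resize(a,(160,160),interpolation=cv2.INTER_CUBIC); y+=170
    print(n,proj(c,[[627,-211,11],[600,-204,39],[654,-219,39]]).round())
cv2.imwrite("pics/w3m.png",out)
E
```

```text
3.1 [537.7  66.3 331.3] [3.141 0.    0.468] [ 1.200e-01  1.390e-01  1.690e+00 -1.000e-03  1.313e+00  1.223e+00]
stand [218.  16. 217. 188.] 0.57 [617. 101.  30.]
latch_handle [332.  71.  84.  55.] 0.97 [652.  58.  30.]
latch_handle [492. 169. 104.  90.] 0.23 [ 630. -199.   30.]
latch [334.  72.  82.  50.] 0.91 [654.  58.  30.]
latch [495. 170.  98.  88.] 0.16 [ 631. -199.   30.]
side [[364. 262.]
 [356. 259.]
 [372. 253.]]
scene [[251. 241.]
 [260. 231.]
 [240. 240.]]
```

View pics/w3m.png

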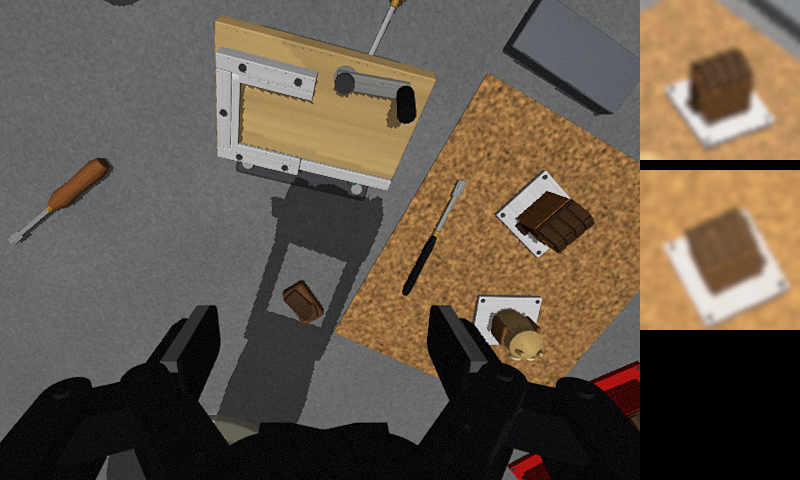

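The wrist view shows the board with corners near (216,17), (436,78), (388,189) and (218,158), the pocket on the left with its mouth to the right, and the latch open with its pivot at (345,82) and handle at (405,95). The house's doorstep also shows on its world -x side at (521,230). Next I fit the stand pose.

```bash
cat >> h.py <<'E'
from scipy.optimize import least_squares
A30=R.from_euler("y",-30,degrees=True).as_matrix()
def seat(p): # x,y,yaw,(z)
    return R.from_euler("z",p[2]).as_matrix()@A30, np.array([p[0],p[1],p[3] if len(p)>3 else 85.])
def s2w(p,P):
    M,t=seat(p); return np.atleast_2d(P)@M.T+t
E
python3 - <<'E'
from h import *
c,im=load("w3")
F=[((75,65,0),(216,17)),((75,-135,0),(436,78)),((56,59,15.5),(217,49)),((56,-30,15.5),(318,73)),((34,-30,15.5),(314,102)),((-56,59,15.5),(218,158)),((-56,-30,15.5),(298,174)),((34,37,15.5),(242,83)),((-34,37,15.5),(238,144))]
P=np.array([a for a,b in F],float);U=np.array([b for a,b in F],float)
f=lambda p:(proj(c,s2w(p,P))-U).ravel()
for p0 in([612,115,.2],[612,115,.2,85]):
    s=least_squares(f,p0,loss="soft_l1"); print(s.x.round(3)); print(s.fun.reshape(-1,2).round(1).tolist())
p=s.x[:3]; p=least_squares(f,[612,115,.2],loss="soft_l1").x
np.save("seat.npy",p)
x0,y0,k=200,5,3.2; cr=cv2.resize(im[y0:y0+187,x0:x0+250],None,fx=k,fy=k,interpolation=cv2.INTER_CUBIC)
def poly(L,z,col,cl=True):
    q=((proj(c,s2w(p,[[a,b,z] for a,b in L]))-[x0,y0]+.5)*k).astype(int); cv2.polylines(cr,[q],cl,col,1)
poly([(75,65),(75,-135),(-60,-135),(-60,65)],0,(0,0,255))
poly([(56,59),(56,-30),(34,-30),(34,37),(-34,37),(-34,-30),(-56,-30),(-56,59)],15.5,(255,0,0))
poly([(-42,-30),(-42,-135)],5,(0,255,0),False)
piv=np.array([56,-55.5])
for a in(-.5,-.25,0):
    d=np.array([-np.sin(a),-np.cos(a)]); h=piv+55*d; print(a,proj(c,s2w(p,[[*h,49],[*h,9]])).round())
    poly([h,piv],9,(255,0,255),False); 
    q=((proj(c,s2w(p,[[*h,49]]))-[x0,y0]+.5)*k).astype(int)[0]; cv2.circle(cr,q,4,(0,255,255),1)
cv2.imwrite("pics/fit.png",cr)
print(s2w(p,[[0,0,0],[0,-85,0]]))
E
```

```text
[5.90543e+02 1.40822e+02 2.31000e-01]
[[-0.7, 1.2], [3.2, 0.4], [-0.0, 1.1], [-0.2, 3.6], [-0.8, -2.4], [0.2, -3.1], [0.3, 0.2], [-0.7, -1.9], [0.9, -1.0]]
[5.90558e+02 1.40753e+02 2.31000e-01 8.54200e+01]
[[-0.7, 1.1], [3.4, 0.4], [-0.1, 1.1], [-0.1, 3.6], [-0.7, -2.4], [0.2, -3.0], [0.3, 0.3], [-0.7, -1.9], [0.9, -0.9]]
-0.5 [[411.  87.]
 [409.  66.]]
-0.25 [[411. 104.]
 [409.  81.]]
0 [[407. 119.]
 [405.  96.]]
[[590.54332556 140.822083    85.        ]
 [609.98091342  58.07439314  85.        ]]
```

View pics/fit.png

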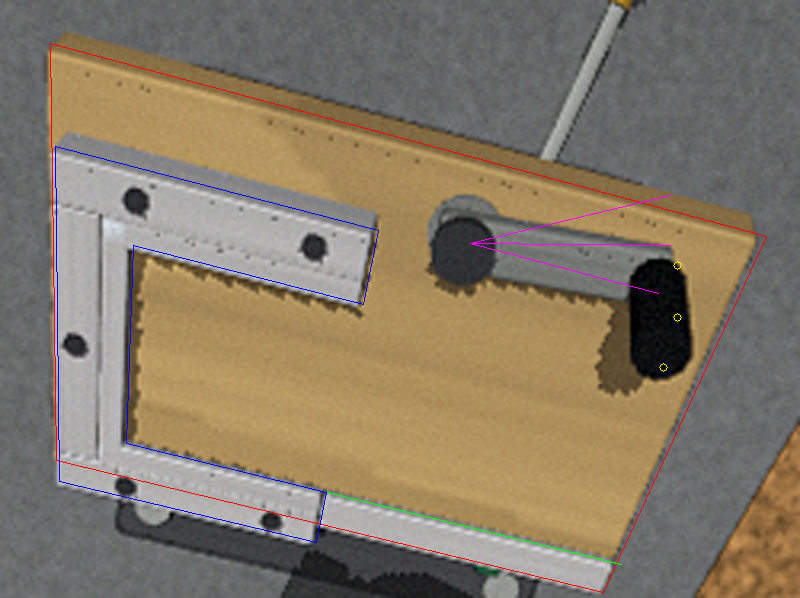

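The overlay matches the pocket within about 1 px. The handle post runs from about (657,283) at its base to (661,360) at its top in the zoom, so the latch is near 0. I'll confirm the door side with a zoom and plan the poses.

Run:
```python
from h import *
c,im=load("w3")
print(fitplate("w3",(485,160,120,105)))
a=cv2.resize(im[165:265,490:600],(440,400),interpolation=cv2.INTER_CUBIC)
w1=cv2.imread("pics/w1.png"); b=cv2.resize(w1[0:90,300:430],(360,249),interpolation=cv2.INTER_CUBIC)
o=np.zeros((400,800,3),np.uint8);o[:,:440]=a;o[:249,440:]=b; cv2.imwrite("pics/door.png",o)
print((proj(c,[[627.5,-211,39],[602.5,-204,39],[652.5,-218,39]])-[490,165])*4)
# refit, pocket only, from zoom corners
Z=[((56,-30,15.5),(376,231)),((34,-30,15.5),(362,303)),((-34,-30,15.5),(325,492)),((-56,-30,15.5),(317,543)),((34,37,15.5),(133,246)),((-34,37,15.5),(126,443)),((56,59,15.5),(55,148)),((-56,59,15.5),(58,482)),((75,65,0),(52,45)),((75,-135,0),(757,237))]
P=np.array([a for a,_ in Z],float);U=np.array([b for _,b in Z],float)/3.2+[199.5,4.5]
f=lambda p:(proj(c,s2w(p,P))-U).ravel()
s=least_squares(f,[590,140,.23],loss="soft_l1");print(s.x.round(3),s.fun.reshape(-1,2).round(1).tolist())
s=least_squares(f,[590,140,.23,85],loss="soft_l1");print(s.x.round(3))
```

```text
(((627.6636352539062, -210.43115234375), (89.12385559082031, 79.1537094116211), 74.33439636230469), array([[ 577.5242 , -242.65114],
       [ 653.7377 , -264.0244 ],
       [ 677.8031 , -178.21117],
       [ 601.5896 , -156.83789]], dtype=float32))
[[257.4076469  226.81280503]
 [189.53107649 285.25541689]
 [327.12657334 166.78390061]]
[5.90251e+02 1.41106e+02 2.32000e-01] [[0.4, 0.0], [0.2, 0.5], [0.1, 0.2], [-0.6, 0.1], [-0.2, -0.1], [-0.3, 0.3], [-0.2, -0.4], [0.3, -0.0], [-0.9, -0.1], [2.7, -0.1]]
[5.90200e+02 1.41538e+02 2.32000e-01 8.21880e+01]
```

View pics/door.png

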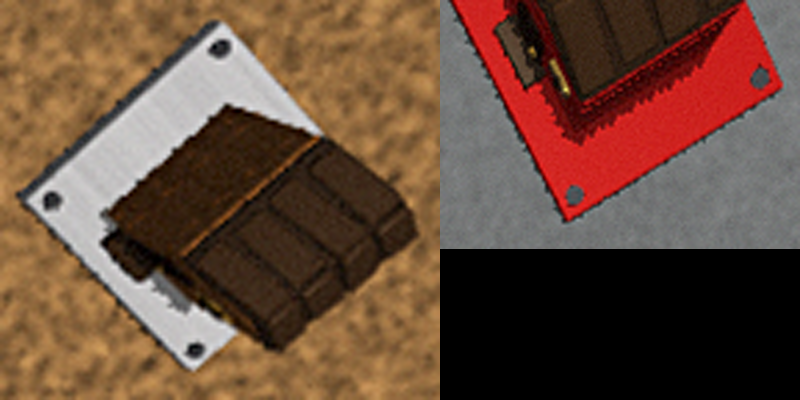

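The zoom confirms that the door, its step and the yellow windows are on the world -x side, so house yaw is about -0.275. The seat is at (590.3, 141.1) with yaw 0.232. Next I go above the house.

>>> {"method": "servo_tool", "body": {
  "deltas": [
    {"x":12,"y":-38,"z":0,"rx":0,"ry":0,"rz":-0.13,"gripper":1},
    {"x":24,"y":-76,"z":0,"rx":0,"ry":0,"rz":-0.26,"gripper":1},
    {"x":36,"y":-114,"z":-15,"rx":0,"ry":0,"rz":-0.39,"gripper":1},
    {"x":48,"y":-152,"z":-40,"rx":0,"ry":0,"rz":-0.52,"gripper":1},
    {"x":60,"y":-190,"z":-70,"rx":0,"ry":0,"rz":-0.65,"gripper":1},
    {"x":72,"y":-225,"z":-105,"rx":0,"ry":0,"rz":-0.743,"gripper":1},
    {"x":82,"y":-255,"z":-145,"rx":0,"ry":0,"rz":-0.743,"gripper":1},
    {"x":90,"y":-277,"z":-185,"rx":0,"ry":0,"rz":-0.743,"gripper":1},
    {"x":90,"y":-277,"z":-185,"rx":0,"ry":0,"rz":-0.743,"gripper":1},
    {"x":90,"y":-277,"z":-185,"rx":0,"ry":0,"rz":-0.743,"gripper":1}
  ]
}}

```text
clock: 4.4
eef_pos: [627.0, -210.4, 145.2]
tcp_rot: [-3.141, 0.003, -0.277]
contact_force: [0.1, -0.2, 0.2]
opening: 1.0
grasp_force: 0.0
```

Run:
```python
from h import *
s=r.sense(); print(s["clock"],s["eef_pos"].round(2),s["tcp_rot"].round(4),s["qpos"].round(3))
```

```text
4.4 [ 627.   -210.44  145.2 ] [-3.1413e+00  2.6000e-03 -2.7690e-01] [-0.326  0.495  1.62   0.     1.029  1.521]
```

>>> {"method": "servo_tool", "body": {
  "deltas": [
    {"x":0.5,"y":0,"z":-40,"rx":0,"ry":0,"rz":0,"gripper":1},
    {"x":0.5,"y":0,"z":-80,"rx":0,"ry":0,"rz":0,"gripper":1},
    {"x":0.5,"y":0,"z":-110,"rx":0,"ry":0,"rz":0,"gripper":1},
    {"x":0.5,"y":0,"z":-121,"rx":0,"ry":0,"rz":0,"gripper":1},
    {"x":0.5,"y":0,"z":-121,"rx":0,"ry":0,"rz":0,"gripper":1},
    {"x":0.5,"y":0,"z":-121,"rx":0,"ry":0,"rz":0,"gripper":-1},
    {"x":0.5,"y":0,"z":-121,"rx":0,"ry":0,"rz":0,"gripper":-1},
    {"x":0.5,"y":0,"z":-121,"rx":0,"ry":0,"rz":0,"gripper":-1},
    {"x":0.5,"y":0,"z":-121,"rx":0,"ry":0,"rz":0,"gripper":-1},
    {"x":0.5,"y":0,"z":-121,"rx":0,"ry":0,"rz":0,"gripper":-1}
  ],
  "newtons": 50
}}

```text
clock: 5.4
eef_pos: [629.6, -210.3, 27.4]
tcp_rot: [3.141, -0.003, -0.275]
contact_force: [-0.7, 1.1, 7.2]
opening: 0.531
grasp_force: 52.9
```

Run:
```python
from h import *
s=r.sense(); print({k:np.round(v,3).tolist() for k,v in s.items()})
p=[590.3,141.1,.232]; M,t=seat(p)
# desired tool rotation: tool x=seat x, tool z=-seat z
T=M@np.diag([1,-1,-1]); print(R.from_matrix(T).as_euler("xyz"))
cur=R.from_euler("xyz",s["tcp_rot"]); print("rotvec",(R.from_matrix(T)*cur.inv()).as_rotvec())
print("landing up 40", s2w(p,[[0,-85,21+40],[0,-85,21],[0,0,21]]))
```

```text
{'clock': 5.4, 'qpos': [-0.325, 0.642, 1.677, 0.0, 0.82, 1.521], 'qvel': [0.002, -0.0, 0.0, -0.002, 0.0, 0.0], 'joint_efforts': [-0.087, -66.53, -24.059, 0.026, -0.342, 0.038], 'eef_pos': [629.643, -210.318, 27.446], 'tcp_rot': [3.141, -0.003, -0.275], 'contact_force': [-0.696, 1.113, 7.224], 'wrist_torque': [0.073, 0.16, 0.019], 'grasp_force': 52.897, 'opening': 0.531}
[ 3.14159265 -0.52359878  0.232     ]
rotvec [-0.01121818 -0.52592263  0.49564024]
landing up 40 [[580.16071489  51.36458393 137.82754963]
 [599.62488475  55.96307191 103.18653348]
 [580.08131082 138.68579381 103.18653348]]
```

>>> {"method": "servo_tool", "body": {
  "deltas": [
    {"x":0,"y":0,"z":20,"rx":0,"ry":0,"rz":0,"gripper":-1},
    {"x":0,"y":0,"z":60,"rx":0,"ry":0,"rz":0,"gripper":-1},
    {"x":0,"y":0,"z":105,"rx":0,"ry":0,"rz":0,"gripper":-1},
    {"x":-8,"y":20,"z":150,"rx":-0.001,"ry":-0.07,"rz":0.07,"gripper":-1},
    {"x":-18,"y":50,"z":185,"rx":-0.003,"ry":-0.14,"rz":0.135,"gripper":-1},
    {"x":-30,"y":90,"z":205,"rx":-0.005,"ry":-0.22,"rz":0.21,"gripper":-1},
    {"x":-42,"y":135,"z":210,"rx":-0.007,"ry":-0.31,"rz":0.29,"gripper":-1},
    {"x":-52,"y":180,"z":210,"rx":-0.008,"ry":-0.4,"rz":0.37,"gripper":-1},
    {"x":-60,"y":220,"z":210,"rx":-0.01,"ry":-0.48,"rz":0.45,"gripper":-1},
    {"x":-68,"y":256,"z":210,"rx":-0.011,"ry":-0.526,"rz":0.496,"gripper":-1}
  ]
}}

```text
clock: 6.4
eef_pos: [558.3, 47.5, 235.7]
tcp_rot: [3.141, -0.523, 0.235]
contact_force: [0.3, 0.1, -2.3]
opening: 0.529
grasp_force: 51.9
```

```bash
cat > st.py <<'E'
from h import *
p=[590.3,141.1,.232]; M,t=seat(p)
s=r.sense(); T=R.from_euler("xyz",s["tcp_rot"]).as_matrix()
print(round(s["clock"],2),"tcp",s["eef_pos"].round(1),"seatframe",(M.T@(s["eef_pos"]-t)).round(1),"rotvec to go",R.from_matrix(M@np.diag([1,-1,-1])@T.T).as_rotvec().round(4),"F seat",(M.T@s["contact_force"]).round(1),"tq seat",(M.T@s["wrist_torque"]).round(2),"open",s["opening"].round(3),"grip",s["grasp_force"].round(1),"q",s["qpos"].round(2))
E
python3 st.py; python3 -c "
from h import *
M,t=seat([590.3,141.1,.232]); print(M.T.round(3)); print(M.round(3)); print(s2w([590.3,141.1,.232],[[2,-85,75],[2,-85,30]]))"
```

```text
[[ 0.843  0.199  0.5  ]
 [-0.23   0.973  0.   ]
 [-0.487 -0.115  0.866]]
[[ 0.843 -0.23  -0.487]
 [ 0.199  0.973 -0.115]
 [ 0.5    0.     0.866]]
[[575.03390199  50.15335388 150.95190528]
 [596.93109308  55.32665286 111.98076211]]Traceback (most recent call last):
  File "st.py", line 4, in <module>
    print(round(s["clock"],2),"tcp",s["eef_pos"].round(1),"seatframe",(M.T@(s["eef_pos"]-t)).round(1),"rotvec to go",R.from_matrix(M@np.diag([1,-1,-1])@T.T).as_rotvec().round(4),"F seat",(M.T@s["contact_force"]).round(1),"tq seat",(M.T@s["wrist_torque"]).round(2),"open",s["opening"].round(3),"grip",s["grasp_force"].round(1),"q",s["qpos"].round(2))
                                                                                                                                                                                                                                                                               ^^^^^^^^^^^^^^^^^^
AttributeError: 'float' object has no attribute 'round'
```

>>> {"method": "servo_tool", "body": {
  "deltas": [
    {"x":8,"y":2,"z":-42,"rx":0,"ry":0,"rz":0,"gripper":-1},
    {"x":15.5,"y":4.6,"z":-83,"rx":0,"ry":0,"rz":0,"gripper":-1},
    {"x":25.5,"y":7,"z":-101,"rx":0,"ry":0,"rz":0,"gripper":-1},
    {"x":35.5,"y":9.3,"z":-119,"rx":0,"ry":0,"rz":0,"gripper":-1},
    {"x":35.5,"y":9.3,"z":-119,"rx":0,"ry":0,"rz":0,"gripper":-1},
    {"x":35.5,"y":9.3,"z":-119,"rx":0,"ry":0,"rz":0,"gripper":-1}
  ]
}}

```text
clock: 7.0
eef_pos: [595.5, 55.6, 116.5]
tcp_rot: [-3.141, -0.52, 0.232]
contact_force: [0.7, -0.7, -3.4]
opening: 0.531
grasp_force: 52.1
```

```bash
sed -i 's/s\["opening"\].round(3)/round(s["opening"],3)/;s/s\["grasp_force"\].round(1)/round(s["grasp_force"],1)/' st.py; python3 st.py; python3 look.py w4
python3 - <<'E'
from h import *
c,im=load("w4"); p=[590.3,141.1,.232]
def poly(L,z,col,cl=True):
    q=(proj(c,s2w(p,[[a,b,z] for a,b in L]))).astype(int); cv2.polylines(im,[q],cl,col,1)
poly([(56,59),(56,-30),(34,-30),(34,37),(-34,37),(-34,-30),(-56,-30),(-56,59)],15.5,(255,0,0))
poly([(-42,-30),(-42,-135)],5,(0,255,0),False)
poly([(75,65),(75,-135),(-60,-135),(-60,65)],0,(0,0,255))
poly([(38,-40),(38,-130),(-42,-130),(-42,-40)],18,(255,0,255))
cv2.imwrite("pics/w4f.png",im)
E
```

```text
7.0 tcp [595.5  55.6 116.5] seatframe [  3.1 -84.4  34.6] rotvec to go [ 0.0001 -0.0037 -0.0006] F seat [-1.3 -0.8 -3.2] tq seat [ 0.03  0.45 -0.05] open 0.531 grip 52.1 q [0.03 0.3  2.17 0.55 0.19 0.85]
7.0 [595.5  55.6 116.5] [-3.141 -0.52   0.232] [0.034 0.3   2.169 0.552 0.19  0.855]
```

View pics/w4f.png

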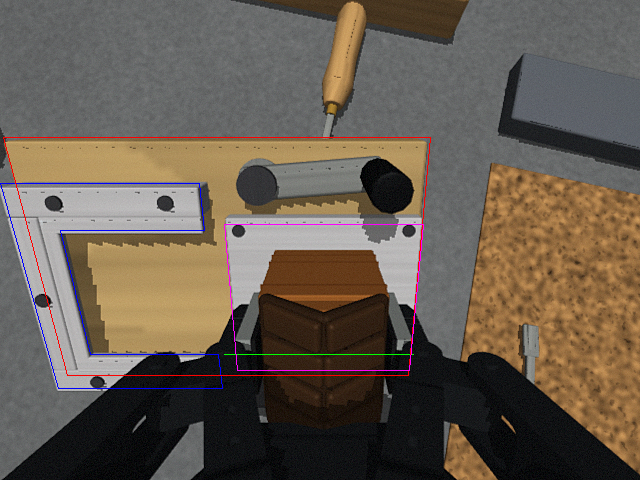

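The view shows the plate hovering over the landing, close to the overlay, with its left edge at u≈226 and right edge at u≈421. The latch and handle at (387,185) are clear. I'll lower along the board normal.

>>> {"method": "servo_tool", "body": {
  "deltas": [
    {"x":1.5,"y":0.3,"z":-2.6,"rx":0,"ry":0,"rz":0,"gripper":-1},
    {"x":2.9,"y":0.7,"z":-5.2,"rx":0,"ry":0,"rz":0,"gripper":-1},
    {"x":3.9,"y":0.9,"z":-6.9,"rx":0,"ry":0,"rz":0,"gripper":-1},
    {"x":4.9,"y":1.1,"z":-8.7,"rx":0,"ry":0,"rz":0,"gripper":-1},
    {"x":4.9,"y":1.1,"z":-8.7,"rx":0,"ry":0,"rz":0,"gripper":-1}
  ]
}}

```text
clock: 7.55
eef_pos: [600.1, 56.4, 109.0]
tcp_rot: [-3.141, -0.522, 0.232]
contact_force: [-21.3, -4.4, 24.9]
opening: 0.529
grasp_force: 56.4
```

```bash
python3 st.py
```

```text
7.55 tcp [600.1  56.4 109. ] seatframe [  3.4 -84.7  25.7] rotvec to go [ 0.     -0.0016 -0.0004] F seat [-6.3  0.6 32.4] tq seat [-0.05  0.75  0.04] open 0.529 grip 56.4 q [0.04 0.32 2.16 0.6  0.17 0.8 ]
```

>>> {"method": "servo_tool", "body": {
  "deltas": [
    {"x":-0.3,"y":-0.1,"z":0.5,"rx":0,"ry":0,"rz":0,"gripper":-1},
    {"x":-0.5,"y":-0.1,"z":0.9,"rx":0,"ry":0,"rz":0,"gripper":-1},
    {"x":-0.5,"y":-0.1,"z":0.9,"rx":0,"ry":0,"rz":0,"gripper":-1}
  ]
}}

```text
clock: 7.85
eef_pos: [600.2, 56.4, 109.0]
tcp_rot: [-3.141, -0.521, 0.232]
contact_force: [-9.4, -1.7, 10.1]
opening: 0.531
grasp_force: 54.0
```

```bash
python3 st.py
```

```text
7.85 tcp [600.2  56.4 109. ] seatframe [  3.5 -84.7  25.8] rotvec to go [ 0.0004 -0.0023 -0.0004] F seat [-3.2  0.5 13.5] tq seat [-0.01  0.35  0.02] open 0.531 grip 54.0 q [0.04 0.32 2.16 0.6  0.17 0.81]
```

>>> {"method": "servo_tool", "body": {
  "deltas": [
    {"x":-0.2,"y":-0.05,"z":0.35,"rx":0,"ry":0,"rz":0,"gripper":-1},
    {"x":-1.0,"y":-0.25,"z":-0.15,"rx":0,"ry":0,"rz":0,"gripper":-1},
    {"x":-1.9,"y":-0.45,"z":-0.65,"rx":0,"ry":0,"rz":0,"gripper":-1},
    {"x":-2.7,"y":-0.65,"z":-1.15,"rx":0,"ry":0,"rz":0,"gripper":-1},
    {"x":-2.7,"y":-0.65,"z":-1.15,"rx":0,"ry":0,"rz":0,"gripper":-1}
  ]
}}

```text
clock: 8.35
eef_pos: [598.3, 55.7, 107.9]
tcp_rot: [3.141, -0.522, 0.232]
contact_force: [-1.0, 0.3, 5.5]
opening: 0.531
grasp_force: 53.3
```

```bash
python3 st.py
```

```text
8.35 tcp [598.3  55.7 107.9] seatframe [  1.2 -84.9  25.8] rotvec to go [ 0.0005 -0.0013 -0.0001] F seat [2.  0.5 5.2] tq seat [ 0.22 -0.37 -0.01] open 0.531 grip 53.3 q [0.03 0.32 2.17 0.62 0.17 0.79]
```

>>> {"method": "servo_tool", "body": {
  "deltas": [
    {"x":-0.85,"y":-0.2,"z":-0.5,"rx":0,"ry":0,"rz":0,"gripper":-1},
    {"x":-1.7,"y":-0.4,"z":-1.0,"rx":0,"ry":0,"rz":0,"gripper":-1},
    {"x":-1.7,"y":-0.4,"z":-1.0,"rx":0,"ry":0,"rz":0,"gripper":-1}
  ]
}}

```text
clock: 8.65
eef_pos: [596.5, 55.3, 106.9]
tcp_rot: [3.141, -0.522, 0.232]
contact_force: [-0.0, 0.0, 5.0]
opening: 0.529
grasp_force: 53.3
```

```bash
python3 st.py
```

```text
8.65 tcp [596.5  55.3 106.9] seatframe [ -0.9 -84.9  25.8] rotvec to go [ 0.0006 -0.0014 -0.0001] F seat [2.5 0.  4.3] tq seat [ 0.07 -0.38  0.01] open 0.529 grip 53.3 q [0.03 0.32 2.17 0.63 0.17 0.77]
```

>>> {"method": "servo_tool", "body": {
  "deltas": [
    {"x":-0.85,"y":-0.2,"z":-0.5,"rx":0,"ry":0,"rz":0,"gripper":-1},
    {"x":-1.7,"y":-0.4,"z":-1.0,"rx":0,"ry":0,"rz":0,"gripper":-1},
    {"x":-1.7,"y":-0.4,"z":-1.0,"rx":0,"ry":0,"rz":0,"gripper":-1}
  ]
}}

```text
clock: 8.95
eef_pos: [596.2, 55.2, 106.7]
tcp_rot: [3.141, -0.524, 0.232]
contact_force: [4.9, 3.5, 3.9]
opening: 0.527
grasp_force: 52.7
```

```bash
python3 st.py
```

```text
8.95 tcp [596.2  55.2 106.7] seatframe [ -1.3 -85.   25.8] rotvec to go [ 0.0005  0.0007 -0.0001] F seat [6.8 2.3 0.6] tq seat [ 0.6  -1.05 -0.02] open 0.527 grip 52.7 q [0.03 0.32 2.18 0.65 0.16 0.75]
```

Contact with the ledge comes at TCP x≈-1, so the house is centred at TCP x≈+1. I'll back off slightly and slide along +y.

>>> {"method": "servo_tool", "body": {
  "deltas": [
    {"x":2.0,"y":0.5,"z":1.2,"rx":0,"ry":0,"rz":0,"gripper":-1},
    {"x":0.9,"y":5.3,"z":1.2,"rx":0,"ry":0,"rz":0,"gripper":-1},
    {"x":-0.3,"y":10.2,"z":1.2,"rx":0,"ry":0,"rz":0,"gripper":-1},
    {"x":-1.5,"y":15.1,"z":1.2,"rx":0,"ry":0,"rz":0,"gripper":-1},
    {"x":-2.6,"y":20.0,"z":1.2,"rx":0,"ry":0,"rz":0,"gripper":-1},
    {"x":-3.8,"y":24.8,"z":1.2,"rx":0,"ry":0,"rz":0,"gripper":-1},
    {"x":-3.8,"y":24.8,"z":1.2,"rx":0,"ry":0,"rz":0,"gripper":-1}
  ]
}}

```text
clock: 9.65
eef_pos: [590.4, 79.6, 106.7]
tcp_rot: [3.141, -0.521, 0.232]
contact_force: [-2.9, -3.7, 6.3]
opening: 0.533
grasp_force: 53.4
```

```bash
python3 st.py
```

```text
9.65 tcp [590.4  79.6 106.7] seatframe [ -1.3 -59.9  25.8] rotvec to go [ 0.0009 -0.0022 -0.0001] F seat [ 0.  -2.9  7.3] tq seat [-0.25 -0.1  -0.11] open 0.533 grip 53.4 q [0.09 0.31 2.18 0.5  0.15 0.95]
```

>>> {"method": "servo_tool", "body": {
  "deltas": [
    {"x":0.7,"y":0.2,"z":0.4,"rx":0,"ry":0,"rz":0,"gripper":-1},
    {"x":-0.7,"y":6.0,"z":0.4,"rx":0,"ry":0,"rz":0,"gripper":-1},
    {"x":-2.1,"y":11.9,"z":0.4,"rx":0,"ry":0,"rz":0,"gripper":-1},
    {"x":-3.4,"y":17.7,"z":0.4,"rx":0,"ry":0,"rz":0,"gripper":-1},
    {"x":-4.8,"y":23.5,"z":0.4,"rx":0,"ry":0,"rz":0,"gripper":-1},
    {"x":-6.2,"y":29.4,"z":0.4,"rx":0,"ry":0,"rz":0,"gripper":-1},
    {"x":-7.6,"y":35.2,"z":0.4,"rx":0,"ry":0,"rz":0,"gripper":-1},
    {"x":-9.0,"y":41.1,"z":0.4,"rx":0,"ry":0,"rz":0,"gripper":-1},
    {"x":-9.9,"y":45.0,"z":0.4,"rx":0,"ry":0,"rz":0,"gripper":-1},
    {"x":-9.9,"y":45.0,"z":0.4,"rx":0,"ry":0,"rz":0,"gripper":-1}
  ]
}}

```text
clock: 10.65
eef_pos: [579.8, 124.6, 106.7]
tcp_rot: [-3.141, -0.52, 0.232]
contact_force: [-5.0, -2.6, 7.9]
opening: 0.532
grasp_force: 53.7
```

```bash
python3 st.py
```

```text
10.65 tcp [579.8 124.6 106.7] seatframe [ -1.3 -13.6  25.8] rotvec to go [ 0.0006 -0.0037 -0.0003] F seat [-0.8 -1.4  9.6] tq seat [-0.11  0.05 -0.23] open 0.532 grip 53.7 q [0.2  0.31 2.19 0.13 0.12 1.41]
```

>>> {"method": "servo_tool", "body": {
  "deltas": [
    {"x":-0.7,"y":3.9,"z":0.2,"rx":0,"ry":0,"rz":0,"gripper":-1},
    {"x":-1.6,"y":7.8,"z":0.2,"rx":0,"ry":0,"rz":0,"gripper":-1},
    {"x":-2.6,"y":11.7,"z":0.2,"rx":0,"ry":0,"rz":0,"gripper":-1},
    {"x":-2.8,"y":12.6,"z":0.2,"rx":0,"ry":0,"rz":0,"gripper":-1},
    {"x":-3.0,"y":13.6,"z":0.2,"rx":0,"ry":0,"rz":0,"gripper":-1},
    {"x":-3.0,"y":13.6,"z":0.2,"rx":0,"ry":0,"rz":0,"gripper":-1}
  ]
}}

```text
clock: 11.25
eef_pos: [576.7, 137.7, 106.8]
tcp_rot: [-3.141, -0.519, 0.232]
contact_force: [-5.1, -5.3, 6.6]
opening: 0.531
grasp_force: 53.7
```

```bash
python3 st.py
```

```text
11.25 tcp [576.7 137.7 106.8] seatframe [-1.3 -0.1 25.9] rotvec to go [ 0.0008 -0.0043  0.0002] F seat [-2.  -3.9  8.8] tq seat [-0.72  0.11 -0.11] open 0.531 grip 53.7 q [0.23 0.31 2.19 0.   0.12 1.57]
```

>>> {"method": "servo_tool", "body": {
  "deltas": [
    {"x":-0.1,"y":0.5,"z":0,"rx":0,"ry":0,"rz":0,"gripper":-1},
    {"x":-0.2,"y":1.0,"z":0,"rx":0,"ry":0,"rz":0,"gripper":-1},
    {"x":-0.4,"y":1.5,"z":0,"rx":0,"ry":0,"rz":0,"gripper":-1},
    {"x":-0.4,"y":1.5,"z":0,"rx":0,"ry":0,"rz":0,"gripper":-1}
  ]
}}

```text
clock: 11.65
eef_pos: [576.4, 139.1, 106.8]
tcp_rot: [-3.141, -0.519, 0.232]
contact_force: [-4.5, -6.6, 8.1]
opening: 0.531
grasp_force: 53.7
```

```bash
python3 st.py
```

```text
11.65 tcp [576.4 139.1 106.8] seatframe [-1.2  1.3 25.9] rotvec to go [ 0.0009 -0.0042  0.0004] F seat [-1.1 -5.4 10. ] tq seat [-0.94  0.07 -0.13] open 0.531 grip 53.7 q [ 0.24  0.31  2.19 -0.01  0.12  1.59]
```

>>> {"method": "servo_tool", "body": {
  "deltas": [
    {"x":-0.1,"y":0.5,"z":0,"rx":0,"ry":0,"rz":0,"gripper":-1},
    {"x":-0.2,"y":1.0,"z":0,"rx":0,"ry":0,"rz":0,"gripper":-1},
    {"x":-0.4,"y":1.5,"z":0,"rx":0,"ry":0,"rz":0,"gripper":-1},
    {"x":-0.5,"y":2.0,"z":0,"rx":0,"ry":0,"rz":0,"gripper":-1},
    {"x":-0.5,"y":2.0,"z":0,"rx":0,"ry":0,"rz":0,"gripper":-1}
  ]
}}

```text
clock: 12.15
eef_pos: [576.2, 139.6, 106.9]
tcp_rot: [3.141, -0.519, 0.231]
contact_force: [-1.2, -23.4, 8.2]
opening: 0.529
grasp_force: 54.0
```

```bash
python3 st.py
```

```text
12.15 tcp [576.2 139.6 106.9] seatframe [-1.2  1.8 26. ] rotvec to go [ 0.0019 -0.004   0.0014] F seat [ -1.6 -22.5  10.4] tq seat [-3.9   0.1   0.24] open 0.529 grip 54.0 q [ 0.24  0.31  2.19 -0.04  0.12  1.61]
```

The plate is home: 22 N against the end stop. I'll relax the push, open, and retract along the board normal.

>>> {"method": "servo_tool", "body": {
  "deltas": [
    {"x":0.1,"y":-0.9,"z":0,"rx":0,"ry":0,"rz":0,"gripper":-1},
    {"x":0.1,"y":-0.9,"z":0,"rx":0,"ry":0,"rz":0,"gripper":0.9},
    {"x":0.1,"y":-0.9,"z":0,"rx":0,"ry":0,"rz":0,"gripper":0.9},
    {"x":0.1,"y":-0.9,"z":0,"rx":0,"ry":0,"rz":0,"gripper":0.9},
    {"x":0.1,"y":-0.9,"z":0,"rx":0,"ry":0,"rz":0,"gripper":0.9},
    {"x":0.1,"y":-0.9,"z":0,"rx":0,"ry":0,"rz":0,"gripper":0.9}
  ]
}}

```text
clock: 12.75
eef_pos: [576.5, 141.2, 107.0]
tcp_rot: [-3.141, -0.52, 0.233]
contact_force: [-0.7, -0.0, 0.1]
opening: 0.955
grasp_force: 0.0
```

```bash
python3 st.py
```

```text
12.75 tcp [576.5 141.2 107. ] seatframe [-0.6  3.3 25.8] rotvec to go [ 0.0005 -0.0032 -0.0009] F seat [-0.6  0.2  0.4] tq seat [-0.05  0.18  0.03] open 0.955 grip 0.0 q [ 0.24  0.31  2.19 -0.02  0.12  1.6 ]
```

>>> {"method": "servo_tool", "body": {
  "deltas": [
    {"x":-15,"y":-3.5,"z":26,"rx":0,"ry":0,"rz":0,"gripper":0.9},
    {"x":-34,"y":-8,"z":61,"rx":0,"ry":0,"rz":0,"gripper":0.9},
    {"x":-50,"y":-12,"z":89,"rx":0,"ry":0,"rz":0,"gripper":0.9},
    {"x":-50,"y":-12,"z":89,"rx":0,"ry":0,"rz":0,"gripper":0.9}
  ]
}}

```text
clock: 13.15
eef_pos: [526.8, 129.2, 199.7]
tcp_rot: [-3.141, -0.526, 0.233]
contact_force: [0.2, -0.7, 0.9]
opening: 0.95
grasp_force: 0.0
```

```bash
python3 st.py; python3 look.py w5 latch_handle
python3 - <<'E'
from h import *
c,im=load("w5"); M,t=seat([590.3,141.1,.232]); p=[*(t+M@[0,1.5,0])[:2],.232]
piv=np.array([56,-55.5])
for a in(-.3,-.2,-.1,0,.1):
    h=piv+55*np.array([-np.sin(a),-np.cos(a)]); print(a,proj(c,s2w(p,[[*h,49],[*h,9]])).round().tolist())
    q=proj(c,s2w(p,[[*h,49]]))[0].astype(int); cv2.circle(im,tuple(int(i) for i in q),3,(0,255,255),1)
def poly(L,z,col,cl=True):
    q=(proj(c,s2w(p,[[a,b,z] for a,b in L]))).astype(int); cv2.polylines(im,[q],cl,col,1)
poly([(56,59),(56,-30),(34,-30),(34,37),(-34,37),(-34,-30),(-56,-30),(-56,59)],15.5,(255,0,0))
poly([(40,45),(40,-45),(-40,-45),(-40,45)],8,(255,0,255))
cv2.imwrite("pics/w5f.png",im)
E
```

```text
13.15 tcp [526.8 129.2 199.7] seatframe [  1.5   3.  131.6] rotvec to go [-0.0008  0.0021 -0.0007] F seat [ 0.5 -0.8  0.8] tq seat [0.   0.24 0.07] open 0.95 grip 0.0 q [ 0.24  0.06  2.22 -0.01  0.34  1.59]
13.15 [526.8 129.2 199.7] [-3.141 -0.526  0.233] [ 0.24   0.056  2.22  -0.01   0.34   1.586]
latch_handle [390. 138. 131.  33.] 0.6 [703.  38.  30.]
latch_handle [558. 268.  14. 109.] 0.47 [567. -83.  30.]
-0.3 [[507.0, 135.0], [480.0, 132.0]]
-0.2 [[508.0, 144.0], [481.0, 140.0]]
-0.1 [[508.0, 153.0], [481.0, 148.0]]
0 [[507.0, 163.0], [480.0, 155.0]]
0.1 [[505.0, 172.0], [479.0, 163.0]]
```

View pics/w5f.png

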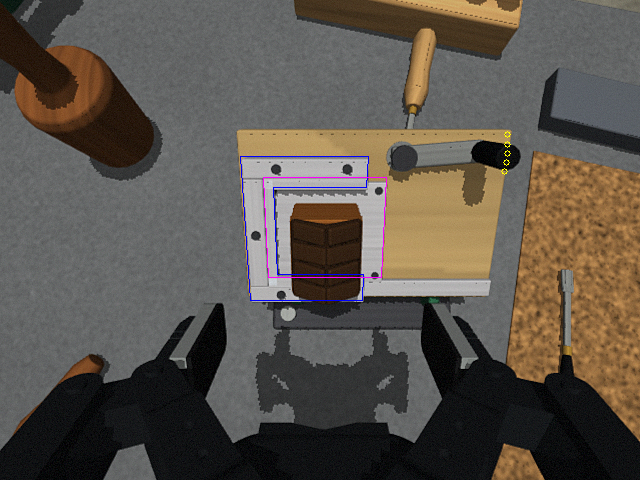

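The view shows the plate home: its right edge at u≈385 matches the predicted outline, and the lips cover it on three sides. The handle top is at (508,156), so the latch is at about -0.07. Next I turn the tool 90° about the board normal, so it closes along x and stays clear of the house, and go above the handle.

>>> {"method": "servo_tool", "body": {
  "deltas": [
    {"x":8.6,"y":-9.5,"z":1,"rx":-0.0706,"ry":-0.0167,"rz":0.1256,"gripper":0.9},
    {"x":17.1,"y":-19,"z":2.1,"rx":-0.1412,"ry":-0.0334,"rz":0.2512,"gripper":0.9},
    {"x":25.7,"y":-28.5,"z":3.1,"rx":-0.2118,"ry":-0.0501,"rz":0.3768,"gripper":0.9},
    {"x":34.2,"y":-38,"z":4.2,"rx":-0.2824,"ry":-0.0668,"rz":0.5024,"gripper":0.9},
    {"x":42.8,"y":-47.4,"z":5.2,"rx":-0.353,"ry":-0.0835,"rz":0.628,"gripper":0.9},
    {"x":51.4,"y":-57,"z":6.3,"rx":-0.4236,"ry":-0.1002,"rz":0.7536,"gripper":0.9},
    {"x":60,"y":-66.4,"z":7.3,"rx":-0.4942,"ry":-0.1169,"rz":0.8792,"gripper":0.9},
    {"x":68.5,"y":-76,"z":8.4,"rx":-0.5648,"ry":-0.1336,"rz":1.0048,"gripper":0.9},
    {"x":77,"y":-85.4,"z":9.4,"rx":-0.6354,"ry":-0.1503,"rz":1.1304,"gripper":0.9},
    {"x":85.6,"y":-95,"z":10.5,"rx":-0.706,"ry":-0.167,"rz":1.256,"gripper":0.9}
  ]
}}

```text
clock: 14.25
eef_pos: [612.4, 33.5, 204.5]
tcp_rot: [2.624, -0.054, 1.702]
contact_force: [-0.6, 0.8, -0.4]
opening: 0.954
grasp_force: 0.0
```

```bash
cat > st2.py <<'E'
from h import *
M,t=seat([590.3,141.1,.232])
s=r.sense(); T=R.from_euler("xyz",s["tcp_rot"]).as_matrix()
D=np.c_[M[:,1],M[:,0],-M[:,2]]
q=M.T@(s["eef_pos"]-t)
print(round(s["clock"],2),"seatframe",q.round(1),"rot to go",R.from_matrix(D@T.T).as_rotvec().round(4),"F seat",(M.T@s["contact_force"]).round(1),"open",round(s["opening"],3),"grip",round(s["grasp_force"],1),"q",s["qpos"].round(2))
import sys
if len(sys.argv)>1: print("delta",(M@(np.array(list(map(float,sys.argv[1:])))-q)).round(1))
E
python3 st2.py 60 -109 20
```

```text
14.25 seatframe [  57.  -109.8  105.1] rot to go [-0.0525 -0.0155  0.1005] F seat [-0.5  0.9 -0.2] open 0.954 grip 0.0 q [-0.01  0.17  2.07  0.3   0.41 -0.38]
delta [ 43.8  11.1 -72.2]
```

>>> {"method": "servo_tool", "body": {
  "deltas": [
    {"x":0,"y":0,"z":0,"rx":-0.059,"ry":-0.014,"rz":0.105,"gripper":0.9},
    {"x":15,"y":3.5,"z":-26,"rx":-0.059,"ry":-0.014,"rz":0.105,"gripper":0.9},
    {"x":30,"y":7,"z":-53,"rx":-0.059,"ry":-0.014,"rz":0.105,"gripper":0.9},
    {"x":43.8,"y":10.4,"z":-78,"rx":-0.059,"ry":-0.014,"rz":0.105,"gripper":0.9},
    {"x":43.8,"y":10.4,"z":-78,"rx":-0.059,"ry":-0.014,"rz":0.105,"gripper":0.9},
    {"x":43.8,"y":10.4,"z":-78,"rx":-0.059,"ry":-0.014,"rz":0.105,"gripper":0.9}
  ]
}}

```text
clock: 14.85
eef_pos: [655.2, 44.4, 126.7]
tcp_rot: [2.621, 0.003, 1.802]
contact_force: [0.3, 0.5, 0.6]
opening: 0.948
grasp_force: 0.0
```

```bash
python3 st2.py 60 -109 20
```

```text
14.85 seatframe [  56.3 -109.    15.6] rot to go [ 0.0033 -0.0028  0.0004] F seat [0.7 0.4 0.3] open 0.948 grip 0.0 q [ 0.01  0.35  2.04  0.43  0.26 -0.62]
delta [1.  0.2 5.6]
```

>>> {"method": "servo_tool", "body": {
  "deltas": [
    {"x":1.4,"y":0.3,"z":4.8,"rx":0,"ry":0,"rz":0,"gripper":0.9},
    {"x":1.4,"y":0.3,"z":4.8,"rx":0,"ry":0,"rz":0,"gripper":-1},
    {"x":1.4,"y":0.3,"z":4.8,"rx":0,"ry":0,"rz":0,"gripper":-1},
    {"x":1.4,"y":0.3,"z":4.8,"rx":0,"ry":0,"rz":0,"gripper":-1},
    {"x":1.4,"y":0.3,"z":4.8,"rx":0,"ry":0,"rz":0,"gripper":-1},
    {"x":1.4,"y":0.3,"z":4.8,"rx":0,"ry":0,"rz":0,"gripper":-1},
    {"x":1.4,"y":0.3,"z":4.8,"rx":0,"ry":0,"rz":0,"gripper":-1}
  ],
  "newtons": 35
}}

```text
clock: 15.55
eef_pos: [657.1, 44.6, 133.6]
tcp_rot: [2.618, 0.003, 1.802]
contact_force: [-6.1, -1.2, 6.0]
opening: 0.169
grasp_force: 34.0
```

```bash
python3 st2.py
python3 - <<'E'
from h import *
M,t=seat([590.3,141.1,.232]); q=M.T@(r.sense()["eef_pos"]-t)
piv=np.array([56,-54.]); a0=-np.arctan2(q[0]-56,54.9); a0=np.arctan2(-(q[0]-56),-(q[1]-piv[1])); R0=np.hypot(*(q[:2]-piv)); print(a0,R0)
for a in np.linspace(a0,1.57,20)[1:]:
    # rotate a vector of true radius 55 about the pivot, keep offset of grasp
    d=55*(np.array([-np.sin(a),-np.cos(a)])-np.array([-np.sin(a0),-np.cos(a0)]))
    print(round(a,2),(M@[d[0],d[1],0]).round(1))
E
```

```text
15.55 seatframe [  61.4 -109.3   20.7] rot to go [0.0032 0.0005 0.0004] F seat [-2.4  0.2  8.3] open 0.169 grip 34.0 q [ 0.01  0.34  2.04  0.41  0.27 -0.6 ]
-0.0972801848035542 55.524053743985014
-0.01 [-4.  -1.2 -2.4]
0.08 [-8.1 -2.  -4.8]
0.17 [-12.3  -2.4  -7.2]
0.25 [-16.5  -2.4  -9.6]
0.34 [-20.7  -1.9 -11.9]
0.43 [-24.9  -1.  -14.1]
0.52 [-29.    0.3 -16.3]
0.6 [-33.    1.9 -18.3]
0.69 [-37.    4.  -20.2]
0.78 [-40.7   6.5 -22. ]
0.87 [-44.3   9.3 -23.7]
0.96 [-47.7  12.4 -25.1]
1.04 [-50.8  15.8 -26.4]
1.13 [-53.7  19.5 -27.6]
1.22 [-56.2  23.5 -28.5]
1.31 [-58.5  27.7 -29.2]
1.39 [-60.5  32.  -29.7]
1.48 [-62.1  36.6 -30.1]
1.57 [-63.4  41.2 -30.2]
```

>>> {"method": "servo_tool", "body": {
  "deltas": [
    {"x":-4,"y":-1.2,"z":-2.4,"rx":0,"ry":0,"rz":0,"gripper":-1},
    {"x":-8.1,"y":-2,"z":-4.8,"rx":0,"ry":0,"rz":0,"gripper":-1},
    {"x":-12.3,"y":-2.4,"z":-7.2,"rx":0,"ry":0,"rz":0,"gripper":-1},
    {"x":-16.5,"y":-2.4,"z":-9.6,"rx":0,"ry":0,"rz":0,"gripper":-1},
    {"x":-20.7,"y":-1.9,"z":-11.9,"rx":0,"ry":0,"rz":0,"gripper":-1},
    {"x":-24.9,"y":-1,"z":-14.1,"rx":0,"ry":0,"rz":0,"gripper":-1},
    {"x":-29,"y":0.3,"z":-16.3,"rx":0,"ry":0,"rz":0,"gripper":-1},
    {"x":-33,"y":1.9,"z":-18.3,"rx":0,"ry":0,"rz":0,"gripper":-1},
    {"x":-37,"y":4,"z":-20.2,"rx":0,"ry":0,"rz":0,"gripper":-1},
    {"x":-40.7,"y":6.5,"z":-22,"rx":0,"ry":0,"rz":0,"gripper":-1}
  ]
}}

```text
clock: 16.55
eef_pos: [617.8, 51.0, 112.4]
tcp_rot: [2.615, 0.004, 1.801]
contact_force: [4.6, 3.6, 5.7]
opening: 0.175
grasp_force: 34.9
```

```bash
python3 st2.py
```

```text
16.55 seatframe [ 19.  -94.   20.7] rot to go [0.0034 0.0036 0.0015] F seat [7.4 2.5 2.3] open 0.175 grip 34.9 q [ 0.03  0.33  2.13  0.56  0.19 -0.73]
```

>>> {"method": "servo_tool", "body": {
  "deltas": [
    {"x":-3.6,"y":2.8,"z":-1.7,"rx":0,"ry":0,"rz":0,"gripper":-1},
    {"x":-7,"y":5.9,"z":-3.1,"rx":0,"ry":0,"rz":0,"gripper":-1},
    {"x":-10.1,"y":9.3,"z":-4.4,"rx":0,"ry":0,"rz":0,"gripper":-1},
    {"x":-13,"y":13,"z":-5.6,"rx":0,"ry":0,"rz":0,"gripper":-1},
    {"x":-15.5,"y":17,"z":-6.5,"rx":0,"ry":0,"rz":0,"gripper":-1},
    {"x":-17.8,"y":21.2,"z":-7.2,"rx":0,"ry":0,"rz":0,"gripper":-1},
    {"x":-19.8,"y":25.5,"z":-7.7,"rx":0,"ry":0,"rz":0,"gripper":-1},
    {"x":-21.4,"y":30.1,"z":-8.1,"rx":0,"ry":0,"rz":0,"gripper":-1},
    {"x":-22.7,"y":34.7,"z":-8.2,"rx":0,"ry":0,"rz":0,"gripper":-1},
    {"x":-22.7,"y":34.7,"z":-8.2,"rx":0,"ry":0,"rz":0,"gripper":-1}
  ]
}}

```text
clock: 17.55
eef_pos: [592.0, 86.1, 102.4]
tcp_rot: [2.621, 0.003, 1.803]
contact_force: [-6.1, -3.5, 7.7]
opening: 0.175
grasp_force: 35.5
```

```bash
python3 st2.py
```

```text
17.55 seatframe [ -0.8 -53.9  20.5] rot to go [ 0.0032 -0.0022 -0.0001] F seat [-2. -2. 10.] open 0.175 grip 35.5 q [ 0.11  0.33  2.18  0.47  0.13 -0.57]
```

>>> {"method": "servo_tool", "body": {
  "deltas": [
    {"x":-0.2,"y":1,"z":0,"rx":0,"ry":0,"rz":0,"gripper":-1},
    {"x":-0.5,"y":1.9,"z":0,"rx":0,"ry":0,"rz":0,"gripper":-1},
    {"x":-0.5,"y":1.9,"z":0,"rx":0,"ry":0,"rz":0,"gripper":-1}
  ]
}}

```text
clock: 17.85
eef_pos: [591.6, 87.3, 102.3]
tcp_rot: [2.621, 0.003, 1.802]
contact_force: [-5.4, -8.0, 7.4]
opening: 0.173
grasp_force: 35.4
```

```bash
python3 st2.py
```

```text
17.85 seatframe [ -1.  -52.7  20.5] rot to go [ 0.0032 -0.002   0.0012] F seat [-2.4 -6.5 10. ] open 0.173 grip 35.4 q [ 0.11  0.33  2.18  0.45  0.13 -0.56]
```

>>> {"method": "servo_tool", "body": {
  "deltas": [
    {"x":-0.2,"y":1,"z":0,"rx":0,"ry":0,"rz":0,"gripper":-1},
    {"x":-0.4,"y":1.5,"z":0,"rx":0,"ry":0,"rz":0,"gripper":-1},
    {"x":-0.4,"y":1.5,"z":0,"rx":0,"ry":0,"rz":0,"gripper":-1}
  ]
}}

```text
clock: 18.15
eef_pos: [591.1, 88.9, 102.2]
tcp_rot: [2.621, 0.003, 1.802]
contact_force: [-6.5, -7.1, 7.2]
opening: 0.174
grasp_force: 35.2
```

```bash
python3 st2.py
```

```text
18.15 seatframe [ -1.1 -51.   20.5] rot to go [ 0.0032 -0.0024  0.0007] F seat [-3.3 -5.4 10.3] open 0.174 grip 35.2 q [ 0.12  0.33  2.18  0.44  0.13 -0.54]
```

>>> {"method": "servo_tool", "body": {
  "deltas": [
    {"x":-0.2,"y":1,"z":0,"rx":0,"ry":0,"rz":0,"gripper":-1},
    {"x":-0.4,"y":1.9,"z":0,"rx":0,"ry":0,"rz":0,"gripper":-1},
    {"x":-0.4,"y":1.9,"z":0,"rx":0,"ry":0,"rz":0,"gripper":-1}
  ]
}}

```text
clock: 18.45
eef_pos: [590.5, 90.9, 102.1]
tcp_rot: [2.622, 0.002, 1.802]
contact_force: [-6.8, -6.5, 7.8]
opening: 0.171
grasp_force: 35.0
```

```bash
python3 st2.py
```

```text
18.45 seatframe [ -1.3 -48.9  20.5] rot to go [ 0.0033 -0.0029  0.0004] F seat [-3.1 -4.8 10.8] open 0.171 grip 35.0 q [ 0.12  0.33  2.18  0.43  0.13 -0.52]
```

>>> {"method": "servo_tool", "body": {
  "deltas": [
    {"x":0.3,"y":-1,"z":0,"rx":0,"ry":0,"rz":0,"gripper":-0.3},
    {"x":0.3,"y":-1,"z":0,"rx":0,"ry":0,"rz":0,"gripper":-0.3},
    {"x":0.3,"y":-1,"z":0,"rx":0,"ry":0,"rz":0,"gripper":-0.3},
    {"x":-10,"y":-3,"z":17,"rx":0,"ry":0,"rz":0,"gripper":-0.3},
    {"x":-25,"y":-6,"z":43,"rx":0,"ry":0,"rz":0,"gripper":-0.3},
    {"x":-45,"y":-11,"z":79,"rx":0,"ry":0,"rz":0,"gripper":-0.3},
    {"x":-60,"y":-14,"z":105,"rx":0,"ry":0,"rz":0,"gripper":-0.3},
    {"x":-60,"y":-14,"z":105,"rx":0,"ry":0,"rz":0,"gripper":-0.3},
    {"x":-60,"y":-14,"z":105,"rx":0,"ry":0,"rz":0,"gripper":-0.3}
  ]
}}

```text
clock: 19.35
eef_pos: [532.9, 77.3, 208.8]
tcp_rot: [2.616, 0.003, 1.803]
contact_force: [-0.2, -0.5, -0.4]
opening: 0.35
grasp_force: 0.0
```

```bash
python3 st2.py; python3 look.py w6 latch_handle latch house
python3 - <<'E'
from h import *
c,im=load("w6"); M,t=seat([590.3,141.1,.232]); p=[*(t+M@[0.5,1.7,0])[:2],.232]
piv=np.array([56,-55.5])
for a in(1.2,1.3,1.4,1.5,1.57):
    h=piv+55*np.array([-np.sin(a),-np.cos(a)]); P=proj(c,s2w(p,[[*h,49],[*h,9]])); print(a,P.round().tolist())
u,v=P[0].astype(int)
g=im.max(2); m=(g<40).astype(np.uint8)
n,l,st,ce=cv2.connectedComponentsWithStats(m)
for i in range(1,n):
    if st[i,4]>150: print(st[i],ce[i].round(1))
# coarse map of dark around prediction
print((g[v-70:v+50:8,u-90:u+90:8]//10))
print(u,v,"rows from",v-70,"cols from",u-90)
E
```

```text
19.35 seatframe [  0.9 -48.9 142.5] rot to go [0.003  0.0023 0.0003] F seat [-0.5 -0.5 -0.2] open 0.35 grip 0.0 q [ 0.1   0.04  2.22  0.17  0.37 -0.27]
19.35 [532.9  77.3 208.8] [2.616 0.003 1.803] [ 0.102  0.035  2.216  0.171  0.374 -0.273]
latch_handle [309. 218.  92.  43.] 0.8 [685.  64.  30.]
latch [308. 218.  94.  43.] 0.84 [685.  64.  30.]
latch [  0. 247.  12.  24.] 0.64 [399.  33.  30.]
latch [265. 102. 104. 119.] 0.42 [619. 137.  30.]
house [264. 102. 104. 114.] 0.69 [618. 138.  30.]
1.2 [[328.0, 272.0], [327.0, 251.0]]
1.3 [[325.0, 265.0], [325.0, 245.0]]
1.4 [[323.0, 258.0], [323.0, 239.0]]
1.5 [[322.0, 250.0], [322.0, 232.0]]
1.57 [[322.0, 245.0], [322.0, 228.0]]
[182  89  32 191 613] [198.7 199.6]
[ 204   89   45  188 3768] [228.1 171.5]
[283 129  44  72 298] [309.2 176.1]
[309 225  22  36 636] [320.  243.1]
[    7   291   633   189 53934] [322.2 419.8]
[[ 3  3 12 11 11  1  5  6  5  6  5  5  5  2  6  5 12 20 20  2 21 20 19]
 [ 3  3 11 12 11  5  4  5  5  5  6  5  6  3  5  5 12 19 17  9 15 19 19]
 [ 3  3 11 14 10 15  5  5  2  5  6  5  5  3  4  5 12 19 16 21 21 19 19]
 [ 4 
[... 195 characters left out ...]
18  9 15 20 19]
 [ 3  3 12 20 20 19 13 11 18 11 11  5  8 10 12 13 13 14 11  6  6  9 13]
 [ 3  3 12 20 20 10 11 12 12 12  0  1  1 14 14 14 14 14  9  6  7  6 19]
 [ 3  3 12 20 20 19 12 11 15 11  1  0  1 14 13 13 13 15 19 11  5 20 20]
 [ 3  3 14 20 19 19 20 21 21 20  1  2  3 19 20 20 20 19 19 19 20 20 19]
 [ 3  3  8 20 20 19 20 20 20 20  1  1  2 19 20 19 20 19 18 18 19 20 17]
 [ 4 11  4 20 20 19 20 20 21 20 20 20 20 19 19 20 20 18 18 19 19 20  9]
 [ 3  3  3 20 20 19 20 20 21 20 20 19 20 19 20 19 19 18 19 19 20 20 11]
 [ 6  6  5 19 20 18 20 20 21 20 20 20 19 19 19 19 20 19 19 18 19 20 12]
 [ 6  7 13 20 20 18 21 20 21 20 20 19 20 19 19 19 19 19 19 19 20 20 11]]
322 245 rows from 175 cols from 232
```

Run:
```python
from h import *
c,im=load("w6"); M,t=seat([590.3,141.1,.232]); p=[*(t+M@[0.5,1.7,0])[:2],.232]
s=im.astype(int); sat=s.max(2)-s.min(2)
def edge(cols,r0,r1,sign,z):
    W=[]
    for u in cols:
        col=cv2.GaussianBlur(sat[:,u-1:u+2].mean(1).astype(np.float32).reshape(-1,1),(1,5),0)[:,0]; g=np.diff(col)[r0:r1]*sign
        v=r0+np.argmax(g)+.5
        w=plane(c,(u,v),p0=t+M[:,2]*z,n=M[:,2]); q=M.T@(w-s2w(p,[[0,0,0]])[0]); W.append([*q[:2],g.max()])
    W=np.array(W); ok=W[:,2]>.4*np.median(W[:,2]); k=np.polyfit(W[ok,0],W[ok,1],1); rs=W[:,1]-np.polyval(k,W[:,0]); ok&=abs(rs)<1
    k=np.polyfit(W[ok,0],W[ok,1],1); print("slope dy/dx",k.round(3),"x range",W[:,0].min().round(1),W[:,0].max().round(1),ok.sum(),"rms",rs[ok].std().round(2))
print("bar low edge (z=9)"); edge(range(334,376,2),234,246,1,9)
print("bar low edge left"); edge(range(284,306,2),234,246,1,9)
print(sat[216:248:2,340],sat[216:248:2,365],sat[216:248:2,292])
print(im[216:248:2,350].tolist())
```

```text
bar low edge (z=9)
slope dy/dx [  0.081 -67.735] x range 10.4 42.3 21 rms 0.25
bar low edge left
slope dy/dx [ 4.0000e-02 -6.5399e+01] x range -29.7 -13.6 11 rms 0.39
[101  92  39   3   8   3   5   5   6   5   3   5   5  94  91  88] [ 95  43   5   7   5   7   4   5   5   0   5   2 103  87  91  89] [106  96  93  91  55  59  59  60  56  56  57  57  52 100  95  95]
[[103, 169, 205], [105, 162, 197], [47, 51, 51], [104, 105, 106], [136, 142, 138], [135, 137, 136], [136, 140, 138], [144, 149, 146], [138, 140, 143], [130, 135, 132], [147, 150, 148], [140, 145, 140], [116, 147, 161], [110, 170, 201], [111, 170, 202], [110, 167, 200]]
```

The bar slope gives a latch angle of about 1.49, over 1.45 but not fully home, because the pads slipped at the end. I'll push the post the rest of the way with shut fingers from the -y side.

>>> {"method": "servo_tool", "body": {
  "deltas": [
    {"x":4.6,"y":-19.5,"z":0,"rx":0,"ry":0,"rz":0,"gripper":-1},
    {"x":9.2,"y":-39,"z":0,"rx":0,"ry":0,"rz":0,"gripper":-1},
    {"x":23,"y":-35.6,"z":-25,"rx":0,"ry":0,"rz":0,"gripper":-1},
    {"x":37,"y":-32.2,"z":-50,"rx":0,"ry":0,"rz":0,"gripper":-1},
    {"x":51,"y":-28.8,"z":-75,"rx":0,"ry":0,"rz":0,"gripper":-1},
    {"x":65,"y":-25.5,"z":-99,"rx":0,"ry":0,"rz":0,"gripper":-1},
    {"x":65,"y":-25.5,"z":-99,"rx":0,"ry":0,"rz":0,"gripper":-1},
    {"x":65,"y":-25.5,"z":-99,"rx":0,"ry":0,"rz":0,"gripper":-1}
  ]
}}

```text
clock: 20.35
eef_pos: [596.9, 51.8, 107.8]
tcp_rot: [2.621, 0.002, 1.802]
contact_force: [-0.4, 0.6, 0.8]
opening: -0.004
grasp_force: 0.0
```

```bash
python3 st2.py 0 -77 25
```

```text
20.35 seatframe [ -0.8 -88.5  26.8] rot to go [ 0.0031 -0.0025  0.0004] F seat [0.2 0.7 0.9] open -0.004 grip 0.0 q [ 0.03  0.32  2.17  0.62  0.17 -0.79]
delta [-1.  11.5 -1.2]
```

Push along +y by 12 mm, then in 1 mm steps.

>>> {"method": "servo_tool", "body": {
  "deltas": [
    {"x":-0.9,"y":3.9,"z":0,"rx":0,"ry":0,"rz":0,"gripper":-1},
    {"x":-1.8,"y":7.8,"z":0,"rx":0,"ry":0,"rz":0,"gripper":-1},
    {"x":-2.8,"y":11.7,"z":0,"rx":0,"ry":0,"rz":0,"gripper":-1},
    {"x":-3.0,"y":12.6,"z":0,"rx":0,"ry":0,"rz":0,"gripper":-1},
    {"x":-3.2,"y":13.6,"z":0,"rx":0,"ry":0,"rz":0,"gripper":-1},
    {"x":-3.2,"y":13.6,"z":0,"rx":0,"ry":0,"rz":0,"gripper":-1}
  ]
}}

```text
clock: 20.95
eef_pos: [594.6, 65.4, 109.6]
tcp_rot: [2.618, 0.003, 1.802]
contact_force: [0.9, -0.6, 0.1]
opening: -0.001
grasp_force: 0.1
```

```bash
python3 st2.py
```

```text
20.95 seatframe [  0.9 -74.6  27.9] rot to go [0.0031 0.0012 0.0003] F seat [ 0.7 -0.8 -0.3] open -0.001 grip 0.1 q [ 0.06  0.31  2.18  0.56  0.16 -0.7 ]
```

>>> {"method": "servo_tool", "body": {
  "deltas": [
    {"x":-0.2,"y":1,"z":0,"rx":0,"ry":0,"rz":0,"gripper":-1},
    {"x":-0.5,"y":2,"z":0,"rx":0,"ry":0,"rz":0,"gripper":-1},
    {"x":-0.7,"y":3,"z":0,"rx":0,"ry":0,"rz":0,"gripper":-1},
    {"x":-0.7,"y":3,"z":0,"rx":0,"ry":0,"rz":0,"gripper":-1}
  ]
}}

```text
clock: 21.35
eef_pos: [594.1, 67.3, 109.3]
tcp_rot: [2.617, 0.005, 1.801]
contact_force: [-1.1, -10.4, 1.4]
opening: -0.002
grasp_force: 4.7
```

```bash
python3 st2.py
```

```text
21.35 seatframe [  0.7 -72.7  27.7] rot to go [0.0042 0.0019 0.0017] F seat [-2.3 -9.9  3. ] open -0.002 grip 4.7 q [ 0.07  0.31  2.18  0.54  0.15 -0.68]
```

>>> {"method": "servo_tool", "body": {
  "deltas": [
    {"x":-0.2,"y":1,"z":0,"rx":0,"ry":0,"rz":0,"gripper":-1},
    {"x":-0.4,"y":1.5,"z":0,"rx":0,"ry":0,"rz":0,"gripper":-1},
    {"x":-0.4,"y":1.5,"z":0,"rx":0,"ry":0,"rz":0,"gripper":-1}
  ]
}}

```text
clock: 21.65
eef_pos: [594.1, 67.6, 109.3]
tcp_rot: [2.616, 0.006, 1.8]
contact_force: [-0.9, -19.8, 1.3]
opening: -0.006
grasp_force: 9.5
```

```bash
python3 st2.py
```

```text
21.65 seatframe [  0.7 -72.4  27.7] rot to go [0.0052 0.003  0.0032] F seat [ -4.  -19.    3.9] open -0.006 grip 9.5 q [ 0.07  0.31  2.18  0.53  0.15 -0.67]
```

A firm stop at 19 N. Back off, retract and check.

>>> {"method": "servo_tool", "body": {
  "deltas": [
    {"x":2.8,"y":-11.7,"z":0,"rx":0,"ry":0,"rz":0,"gripper":-1},
    {"x":-10,"y":-15,"z":23,"rx":0,"ry":0,"rz":0,"gripper":-1},
    {"x":-30,"y":-19,"z":58,"rx":0,"ry":0,"rz":0,"gripper":-1},
    {"x":-53,"y":-25,"z":100,"rx":0,"ry":0,"rz":0,"gripper":-1},
    {"x":-60,"y":2,"z":100,"rx":0,"ry":0,"rz":0,"gripper":-1},
    {"x":-60,"y":2,"z":100,"rx":0,"ry":0,"rz":0,"gripper":-1},
    {"x":-60,"y":2,"z":100,"rx":0,"ry":0,"rz":0,"gripper":-1}
  ]
}}

```text
clock: 22.35
eef_pos: [533.2, 72.3, 209.3]
tcp_rot: [2.618, 0.003, 1.804]
contact_force: [-0.4, 0.9, -0.1]
opening: -0.0
grasp_force: 0.0
```

```bash
python3 st2.py; python3 look.py w7 latch_handle house
python3 - <<'E'
from h import *
c,im=load("w7"); M,t=seat([590.3,141.1,.232]); p=[*(t+M@[0.5,1.7,0])[:2],.232]
s=im.astype(int); sat=s.max(2)-s.min(2); t2=s2w(p,[[0,0,0]])[0]
for z,xs,y0,sg,nm in((9,np.arange(12,42,2),-63.5,1,"bar low edge"),(8,np.arange(-14,14,2),-45,0,"plate rear edge")):
    W=[]
    for x in xs:
        # sample along y around expectation
        ys=np.arange(y0-8,y0+8,.5); q=proj(c,s2w(p,[[x,y,z] for y in ys])).astype(np.float32)
        src=sat.astype(np.float32) if sg else im.min(2).astype(np.float32)
        v=cv2.GaussianBlur(cv2.remap(src,q[:,:1],q[:,1:],1),(1,5),0)[:,0]
        g=np.diff(v); g=-g if sg else abs(g); W.append((x,ys[np.argmax(g)]+.25,g.max()))
    W=np.array(W); k=np.polyfit(W[:,0],W[:,1],1); rs=abs(W[:,1]-np.polyval(k,W[:,0])); ok=rs<=max(np.median(rs)*2,.3); k=np.polyfit(W[ok,0],W[ok,1],1)
    print(nm,k.round(3),ok.sum(),W[:,1].tolist())
m=(im.max(2)<40).astype(np.uint8); n,l,st,ce=cv2.connectedComponentsWithStats(m)
print([st[i].tolist() for i in range(1,n) if 200<st[i,4]<2000])
h=[1,-55.5]; print(proj(c,s2w(p,[[*h,49],[*h,9]])).round())
E
```

```text
22.35 seatframe [  0.3 -53.8 143.4] rot to go [ 0.0033  0.0009 -0.0012] F seat [-0.2  1.  -0. ] open -0.0 grip 0.0 q [ 0.09  0.03  2.21  0.19  0.38 -0.3 ]
22.35 [533.2  72.3 209.3] [2.618 0.003 1.804] [ 0.088  0.034  2.215  0.189  0.379 -0.304]
latch_handle [312. 211.  89.  37.] 0.7 [684.  70.  30.]
latch_handle [236.  58. 190. 249.] 0.45 [640. 114.  30.]
house [266.  98. 103. 113.] 0.72 [619. 138.  30.]
house [235.  56. 191. 254.] 0.68 [640. 114.  30.]
bar low edge [  0.   -63.75] 15 [-63.75, -63.75, -63.75, -63.75, -63.75, -63.75, -63.75, -63.75, -63.75, -63.75, -63.75, -63.75, -63.75, -63.75, -63.75]
plate rear edge [  0.   -45.25] 14 [-45.25, -45.25, -45.25, -45.25, -45.25, -45.25, -45.25, -45.25, -45.25, -45.25, -45.25, -45.25, -45.25, -45.25]
[[183, 82, 23, 192, 322], [293, 123, 28, 70, 275], [310, 214, 22, 35, 623]]
[[323. 238.]
 [323. 221.]]
```

```bash
python3 -c "
from rig import r; print(r.sign_off())"
```

```text
the job is handed in; nothing more can be done
None
```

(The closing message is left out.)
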